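Cam-lock the jar rack and restock it

TASK

The flat-pack jar rack on the pantry worktop still needs its right-hand end panel: push the panel along its dowels until it stops against the rubber strip, then turn both cam locks clockwise half a turn, to their stops, so that their hooks draw the panel in tight. Then feel the weight of the grey canisters: stand all the full ones upright on the rack and all the empty ones upright in the steel tray, to go for refilling. Leave the other pantry things where they are.

Things in the scene. Friction and masses are not known exactly. Their poses are not given: they have to be found in the camera images.
- rack: low wooden jar rack, fixed. Board 150 (x) x 340 (y) mm, its top 26 above the worktop. Origin: centre of the board's underside, on the worktop; +y runs along the rack to its fixed left end panel (inner face y = 170, 75 tall), -x is the front. Back rail from y = -55 to 170: inner face x = 65, top 54; front lip: inner face x = -67, top 33. Cams stand at x = -40 and 40, y = -120
- rack_shelf (a point): middle of the canisters' place on the rack, on the board's top (rack x = 0, y = 35), axes as the rack's. It reaches from the hooks of the cams (rack y = -92) to the left end panel (y = 170): room for three canisters in a row, 80 mm apart, at this point and 80 mm to either side along y
- panel (a joint): gap in m between the loose right end panel and the board's end at rack y = -170; 0 = tight, grows along rack -y. Starts 0.018 to 0.034 out on its dowels (4 N friction). At 0.005 it meets the rubber strip, a spring of 5 N per mm: stop pushing at 10 to 15 N. Let go, it rests at about 0.004; only the cams hold it tight
- panel_push (a point): on the outer face of the right end panel, mid width, 55 mm above the worktop; moves with it. The panel is 150 wide, 16 thick, 75 tall and stands on the worktop; push it along rack +y. Its two bolts end in upright studs, one facing each cam
- cam_front (a joint): front (rack x = -40) cam, rad. 0 to 0.3 at the start = open, hook mouth towards the panel, wing along rack y at 0. Turns clockwise from above (value grows) to a stop at 3.14: takes the bolt stud from about 0.7, draws it in until 2.5, then holds. Needs under 0.4 Nm, stays where left. With the panel not yet against the strip, the hook misses the stud and bars its way
- cam_back (a joint): back (rack x = 40) cam, rad. 0 to 0.3 at the start = open, hook mouth towards the panel, wing along rack y at 0. Turns clockwise from above (value grows) to a stop at 3.14: takes the bolt stud from about 0.7, draws it in until 2.5, then holds. Needs under 0.4 Nm, stays where left. With the panel not yet against the strip, the hook misses the stud and bars its way
- cam_front_wing (a point): top of the front cam's thumb wing, on the cam's axis, 63 mm above the worktop. The steel wing is 10 thick, 38 long, 22 high (from 41 to 63 above the worktop); its length runs along this point's y axis, which turns with it. The hook plate under it, top 38 above the worktop, reaches 28 from the axis
- cam_back_wing (a point): the same on the back cam
- tray: flat steel tray fixed to the worktop at the right, 120 (x) x 190 (y) x 18 mm tall, walls and floor 5 mm. Origin at the centre of its underside. Room for two canisters, side by side along its y
- canister_1: grey round canister, 62 mm in diameter, 80 tall to the flat lid (which is fast), plus a knob 12 high and 17 across on top. Origin at the centre of its underside, z up. All look the same: a full one weighs 0.40 to 0.50 kg, an empty one 0.13 to 0.17 kg, only lifting tells. None from the start if absent today
- canister_2: grey round canister, 62 mm in diameter, 80 tall to the flat lid (which is fast), plus a knob 12 high and 17 across on top. Origin at the centre of its underside, z up. All look the same: a full one weighs 0.40 to 0.50 kg, an empty one 0.13 to 0.17 kg, only lifting tells. None from the start if absent today
- canister_3: grey round canister, 62 mm in diameter, 80 tall to the flat lid (which is fast), plus a knob 12 high and 17 across on top. Origin at the centre of its underside, z up. All look the same: a full one weighs 0.40 to 0.50 kg, an empty one 0.13 to 0.17 kg, only lifting tells. None from the start if absent today
- canister_4: grey round canister, 62 mm in diameter, 80 tall to the flat lid (which is fast), plus a knob 12 high and 17 across on top. Origin at the centre of its underside, z up. All look the same: a full one weighs 0.40 to 0.50 kg, an empty one 0.13 to 0.17 kg, only lifting tells. None from the start if absent today
- canister_5: grey round canister, 62 mm in diameter, 80 tall to the flat lid (which is fast), plus a knob 12 high and 17 across on top. Origin at the centre of its underside, z up. All look the same: a full one weighs 0.40 to 0.50 kg, an empty one 0.13 to 0.17 kg, only lifting tells. None from the start if absent today
- small_bowl: bystander, leave alone: small white bowl, 100 dia x 45 mm. Origin at the centre of its underside
- juicer: bystander, leave alone: terracotta juicer, 96 dia x 50 mm. Origin at the centre of its underside
- spice_jar: bystander, leave alone: small glass jar with steel lid, 46 dia x 75 mm. Origin at the centre of its underside
- mustard_jar: bystander, leave alone: labelled glass jar with black lid, 60 dia x 85 mm. Origin at the centre of its underside
- beaker: bystander, leave alone: glass beaker, 68 dia x 75 mm. Origin at the centre of its underside

How it is judged:
By the outcome, as a careful person would: the job done as asked, in the order asked, and still so for the second after the job is handed in, with the robot touching nothing.
Of canister_2, canister_3, canister_5 only 2 to 3 are there at a start; the rules pass over those that are not, and their reading is None.
Of canister_1, canister_4 only 1 to 2 are there at a start; the rules pass over those that are not, and their reading is None.
At some moment in a run one of canister_1, canister_2, canister_3, canister_4, canister_5 may be knocked a few centimetres aside while the robot is not near it.
Once in a run the grip may slacken for a moment while it holds something.
It also fails if it takes over 210 s, if anything falls off the work surface, if the arm or the gripper's body presses on something with over 40 N, if the wrist force passes 120 N, or if a joint passes its speed limit or range.

ROBOT

A 6-joint arm with a two-finger parallel gripper is mounted at the origin on the work surface. World frame = base frame: x ahead of the robot, y to its left, z up, the work surface at z = 0. Lengths are in mm, angles in rad, forces in N, time in s.
With the tool pointing down it reaches from about 300 to 850 mm from the base axis. Payload 5.4 kg.
Tool frame: the origin (TCP) lies at the very end of the fingers, on their centre line; the grasp point (between the pads) lies 19 mm behind it; z points along the fingers, y is the line along which they close (so a half turn about z gives the same grasp; the last joint's range is limited). The gripper opens to 85 mm and grips with 20 to 120 N. Pads are 22 mm wide; open, the fingers measure 114 mm over their backs; the gripper's body (76 mm by 85 mm) begins 54 mm behind the grasp point. The pads swing forward as they close: fully open they stand 13 mm farther back than shut.
Start: joints at [-1.387, 0.158, 1.597, -0, 1.386, -0.21], TCP at [220.603, -530.98, 193.999] pointing down, gripper open.
Joint ranges: [-2.91, 2.91], [-0.94, 2.29], [0.18, 2.7], [-1.29, 4.43], [0.17, 2.64], [-3, 3]. Speed limits (rad/s): [2.57, 2.57, 3.14, 3.14, 3.14, 3.14].

INTERFACE

Orientations are given as a unit quaternion [w, x, y, z].
In Python, from workcell import ctrl, viewer, sensors gives the robot as it stands (ctrl), with the cameras (viewer) and the readings (sensors).
- The arm moves only by the shell command python3 shift.py [FORCE], which reads ROWS from standard input. ROWS is a JSON object whose key "offsets" holds a list of rows, 1 to 12 of them, each of 7 numbers: the opening from 0.0 (shut) to 1.0 (fully open), then dx, dy, dz in shares of the most that a row can go, 1 being 50 mm, then a rotation vector rx, ry, rz in parts of the range, where 1.0 means pi rad; each row shifts and turns the commanded pose from where the row before left it, along the tool's axes as they then stand; what a row does not reach is not made up. A row lasts 1/10 s, in which the tool goes at most 50 mm and 0.15 rad, less where a joint would pass 70% of its speed; a pose out of reach is approached as far as the arm can. The fingers move at their own pace and stop on an object; FORCE is the grip in N (left out, the last holds). Time passes only in rows, so rows that do not move let the fingers close. It prints the time, the measured TCP pose, the force, the opening and the grip force at its end. No shift or turn number may pass 1 either way. Input that does not fit is refused with a message, and nothing moves.
- sensors.get_state(): the state, without advancing time (a new reading comes with each control period).
- viewer.snapshot(name): name is "scene" or "top" or "wrist"; returns the picture (384x512x3 uint8, red, green, blue); there is no depth.
- viewer.camera_info(name): a dict with "mtx" (3x3 intrinsics, pixels), "k1" (the pictures are not rectified: a ray, as slopes to the right and down, at radius r is drawn at 1 + k1 r^2 times it, then the intrinsics apply), "R" (3x3) and "t" (3): a world point X has camera coordinates R X + t; the wrist camera has in their place "mount" (4x4, takes a point from camera to tool coordinates, whose origin is the TCP and whose axes are the flange's). Camera axes: x right, y down, z forward; pixel columns grow to the right and rows downward; lengths in mm; the calibration is good to about 2 mm. A picture is of the moment at which its call begins: read the wrist's pose just before it. camera_info takes no time and is no camera call.
- ctrl.finish_job(): hands the job in; it is judged then, once.
The state is a dict: "clock": time; "joint_pos": joint angles; "joint_velocities": joint speeds; "effort": joint torques, N m; "position": TCP position; "tcp_rot": TCP orientation; "wrist_force": force on the tool from outside, world axes, zero at the start; "ft_torque": the same for the moment, N m; "finger_gap": opening from 0.0 (shut) to 1.0 (fully open); "gripper_force": force on a finger pad.
Only numpy, scipy, OpenCV 4.12 (cv2) and the standard library are available. Lean on these libraries where they do the work, as an engineer would, in place of code of your own. Each camera call takes 0.05 s, during which the arm holds its last target. There are 200 camera calls.

## Working session

There is one attempt and no reset: what is moved stays moved. The work goes in short steps, Python scripts to look and compute and a shell command to move; the robot and the scene stay as the last step left them, time stands still between calls to the robot, and variables do not carry over. Pictures are saved under pics/ and viewed, at most 14 in all, crops included, and the job is handed in when it is done.

```bash
ls; mkdir -p pics; cat > h.py <<'E'
import numpy as np, cv2
from workcell import ctrl, viewer, sensors
from scipy.spatial.transform import Rotation as Ro
def rot(q): return Ro.from_quat([q[1],q[2],q[3],q[0]])
def snap(name,fn=None):
    im=np.array(viewer.snapshot(name))
    if fn: cv2.imwrite('pics/'+fn,cv2.cvtColor(im,cv2.COLOR_RGB2BGR))
    return im
def cam(name,st=None):
    c=viewer.camera_info(name); K=np.array(c['mtx']);k1=c['k1']
    if name=='wrist':
        M=np.array(c['mount']); st=st or sensors.get_state()
        Rt=rot(st['tcp_rot']).as_matrix(); T=np.array(st['position'])
        R=(Rt@M[:3,:3]).T; t=-R@(Rt@M[:3,3]+T)
    else: R=np.array(c['R']);t=np.array(c['t'])
    return K,k1,R,t
def ray(C,uv):
    K,k1,R,t=C
    p=cv2.undistortPoints(np.array([[uv]],float),K,np.array([k1,0,0,0,0.]))[0,0]
    return -R.T@t, R.T@np.array([p[0],p[1],1])
def onz(C,uv,z):
    o,d=ray(C,uv); return (o+d*(z-o[2])/d[2])
def proj(C,X):
    K,k1,R,t=C
    return cv2.projectPoints(np.array(X,float).reshape(-1,3),cv2.Rodrigues(R)[0],t,K,np.array([k1,0,0,0,0.]))[0][:,0]
E
python3 - <<'E'
from h import *
print(sensors.get_state())
for n in('scene','top','wrist'): snap(n,n+'0.png'); print(viewer.camera_info(n))
a=[cv2.imread(f'pics/{n}0.png') for n in('scene','top')]
cv2.imwrite('pics/top0b.png',cv2.resize(a[1],(800,600)))
cv2.imwrite('pics/scene0b.png',cv2.resize(a[0],(800,600)))
E
```

```text
pics
shift.py
workcell.py
{'clock': 0.0, 'joint_pos': array([-1.38709084e+00,  1.59071932e-01,  1.59828174e+00,  1.62733075e-05,
        1.38623164e+00, -2.10095347e-01]), 'joint_velocities': array([-0.00105912,  0.00047302,  0.0002221 ,  0.00054363, -0.00209891,
        0.0015749 ]), 'effort': array([ 5.74061323e-04, -3.96008956e+01, -3.31426907e+01, -1.42506829e-04,
        8.61312146e-03, -7.76759691e-06]), 'position': array([ 220.48486732, -530.28580226,  192.97935344]), 'tcp_rot': array([-9.96137237e-04,  9.80677468e-01,  1.95629016e-01,  2.11423895e-05]), 'wrist_force': array([ 0.43132702, -0.6441006 ,  0.01503358]), 'ft_torque': array([-0.0263395 ,  0.01017452, -0.01295427]), 'gripper_force': 0.0, 'finger_gap': 1.000335430514916}
{'mtx': array([[456.2554583 ,   0.        , 250.86236598],
       [  0.        , 456.2554583 , 192.94764469],
       [  0.        ,   0.        ,   1.        ]]), 'k1': -0.13441396090259558, 'R': array([[ 0.10048853,  0.99493235, -0.00341788],
       [ 0.8545835 , -0.0880714 , -0.51179144],
       [-0.50949887,  0.04850831, -0.85910293]]), 't': array(
[... 289 characters left out ...]
],
       [-0.99756007, -0.01688294, -0.06774122],
       [ 0.06762326,  0.00746319, -0.99768301]]), 't': array([  -5.74372251,  549.70696029, 1563.42504831])}
{'mtx': array([[304.76233603,   0.        , 260.72244413],
       [  0.        , 304.76233603, 190.21294936],
       [  0.        ,   0.        ,   1.        ]]), 'k1': -0.0659769883376864, 'mount': array([[-4.81044218e-04, -9.57816094e-01, -2.87381452e-01,
         7.20969180e+01],
       [ 9.99999690e-01, -6.39783330e-04,  4.58452348e-04,
        -5.82241626e-01],
       [-6.22974900e-04, -2.87381143e-01,  9.57816105e-01,
        -1.79807303e+02],
       [ 0.00000000e+00,  0.00000000e+00,  0.00000000e+00,
         1.00000000e+00]])}
```

View pics/top0b.png

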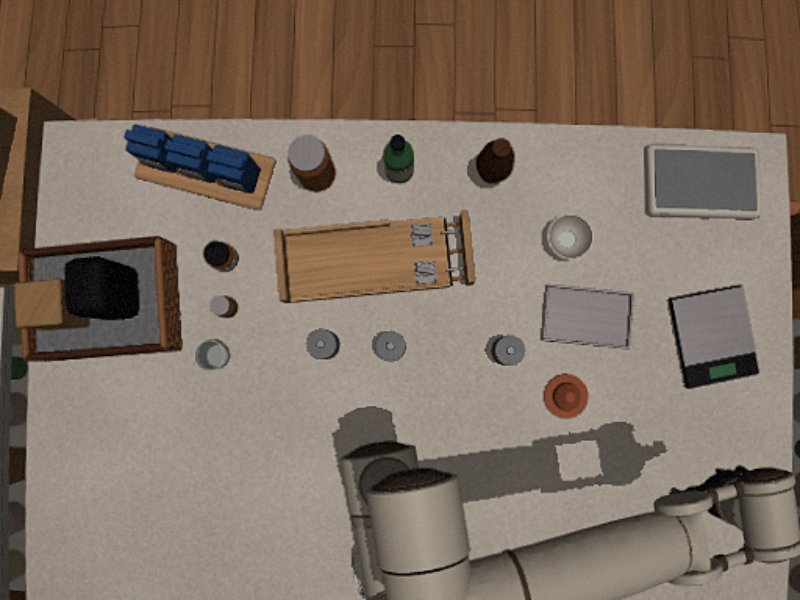

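View pics/scene0b.png

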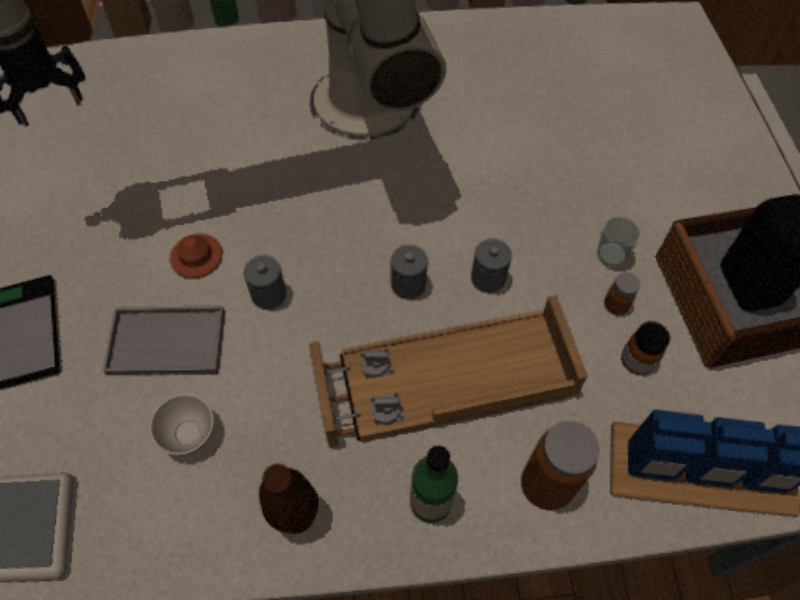

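Top view (800x600 scaling): the rack lies around (280–450, 220–300), with the loose panel at (465,248) and the cams at (422,235) and (425,271). Canister lids are at (322,344), (389,346) and (509,350), and the tray is at (587,316). I'll zoom in to get the rack pose.

```bash
python3 - <<'E'
from h import *
im=cv2.imread('pics/top0.png')
c=im[130:240,170:415]
cv2.imwrite('pics/topz.png',cv2.resize(c,None,fx=3.26,fy=3.26,interpolation=cv2.INTER_CUBIC))
C=cam('top'); f=.64
for n,uv,z in [('c',(322,344),80),('c',(389,346),80),('c',(509,350),80),('tray',(587,316),18),('FL',(288,301),26),('BL',(279,229),54)]:
    print(n,onz(C,(uv[0]*f,uv[1]*f),z).round(1))
E
```

```text
c [467.6 178.3  80. ]
c [466.1  41.9  80. ]
c [ 462.  -201.8   80. ]
tray [ 537.4 -376.1   18. ]
FL [558.1 259.5  26. ]
BL [707.1 278.4  54. ]
```

View pics/topz.png

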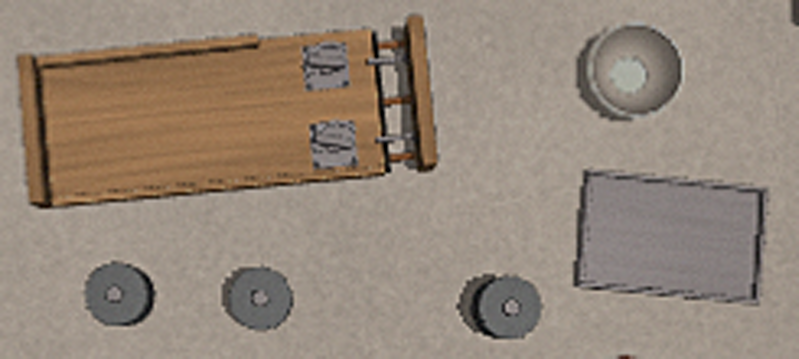

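The zoom shows the board's right end at (374,31)–(388,170), the left panel's inner top edge at (37,56)–(47,203), and the loose panel's outer top edge at (424,15)–(436,165). The tray corners are (586,171), (767,189), (758,301) and (576,287).

```bash
python3 - <<'E'
from h import *
C=cam('top')
g=lambda u,v,z:onz(C,(170+u/3.26-.35,130+v/3.26-.35),z).round(1)
P=dict(bR=g(374,31,26),fR=g(388,170,26),bL=g(37,56,75),fL=g(47,203,75),pb=g(424,15,75),pf=g(436,165,75),pib=g(408,17,75),pif=g(422,167,75))
for k,v in P.items(): print(k,v)
a=(P['bR']+P['fR'])/2; b=(P['bL']+P['fL'])/2
d=(b-a)[:2]; print(np.linalg.norm(d), 'yaw',np.degrees(np.arctan2(-d[0],d[1])), 'c',(a+b)/2)
pc=(P['pb']+P['pf'])/2; u=d/np.linalg.norm(d); print('gap',(a[:2]-pc[:2])@u-16)
for uv in [(326,66),(333,143)]: print('cam',g(*uv,45))
for uv in [(586,171),(767,189),(758,301),(576,287)]: print('tray',g(*uv,18))
for uv in [(114,294),(260,298),(512,307)]: print('knob',g(*uv,92))
E
```

```text
bR [741.9 -68.7  26. ]
fR [599.7 -84.8  26. ]
bL [702.8 266.5  75. ]
fL [556.8 252.   75. ]
pb [ 749.6 -116.1   75. ]
pf [ 600.6 -129.4   75. ]
pib [ 747.3 -100.3   75. ]
pif [ 598.4 -115.7   75. ]
338.49224511057855 yaw 6.957055585577204 c [650.3   91.25  50.5 ]
gap 30.182151070826592
cam [701.8 -20.2  45. ]
cam [624.  -28.5  45. ]
tray [ 603.1 -287.5   18. ]
tray [ 588.1 -475.7   18. ]
tray [ 473.  -466.1   18. ]
tray [ 484.6 -277.9   18. ]
knob [468.4 181.4  92. ]
knob [467.1  40.1  92. ]
knob [ 462.4 -203.2   92. ]
```

The rows are not in the units I measure in: shifts go in shares of 50 mm and turns go in shares of pi rad. I convert before sending: 46 mm is 0.92, -12 mm is -0.24.

```bash
cat > to.py <<'E'
# usage: to.py x y z yaw_deg  -> shift in the present tool axes, turn about tool z
import sys
from h import *
x,y,z,w=map(float,sys.argv[1:5]); s=sensors.get_state(); R=rot(s['tcp_rot']).as_matrix()
yaw=np.arctan2(R[1,0],R[0,0])
print('d',(R.T@(np.array([x,y,z])-s['position'])).round(1),'rz',round((yaw-np.radians(w)+np.pi)%(2*np.pi)-np.pi,3),'yaw',np.degrees(yaw).round(1),'q',s['joint_pos'].round(2),'F',s['wrist_force'].round(1),'tilt',R[:,2].round(3))
E
echo '{"offsets":[[0, 0.92, -0.24, 0, 0, 0, 0], [0, 0.92, -0.24, 0, 0, 0, 0], [0, 0.92, -0.24, 0, 0, 0, 0], [0, 0.92, -0.24, 0, 0, 0, 0], [0, 0.92, -0.24, 0, 0, 0, 0], [0, 0.92, -0.24, 0, 0, 0, 0], [0, 0.92, -0.24, 0, 0, 0, 0], [0, 0.92, -0.24, 0, 0, 0, 0], [0, 0.92, -0.24, 0, 0, 0, 0], [0, 0.92, -0.24, 0, 0, 0, 0], [0, 0.92, -0.24, 0, 0, 0, 0], [0, 0.92, -0.24, 0, 0, 0, 0]]}' | python3 shift.py
echo '{"offsets":[[0, 0, 0, 0, 0, 0, -0.0446], [0, 0, 0, 0, 0, 0, -0.0446], [0, 0, 0, 0, 0, 0, -0.0446], [0, 0, 0, 0, 0, 0, -0.0446], [0, 0, 0, 0, 0, 0, -0.0446], [0, 0, 0, 0, 0, 0, -0.0446], [0, 0, 0, 0, 0, 0, -0.0446], [0, 0, 0, 0, 0, 0, -0.0446], [0, 0, 0, 0, 0, 0, -0.0446], [0, 0, 0, 0, 0, 0, 0], [0, 0, 0, 0, 0, 0, 0]]}' | python3 shift.py
python3 to.py 682 -183 193 96.5
python3 -c "
from h import *
snap('wrist','w1.png')"
```

```text
clock: 1.35
position: [676.3, -184.6, 193.5]
tcp_rot: [-0.0, 0.981, 0.196, -0.0]
wrist_force: [0.3, -1.3, 0.5]
finger_gap: 0.003
gripper_force: 0.0
clock: 2.45
position: [674.9, -186.1, 193.6]
tcp_rot: [-0.0, 0.678, 0.735, -0.0]
wrist_force: [-0.1, -0.0, -0.2]
finger_gap: -0.001
gripper_force: 0.0
d [2.5 7.3 0.6] rz -0.034 yaw 94.6 q [-0.44  0.48  1.2   0.    1.46 -0.52] F [-0.1 -0.  -0.2] tilt [-0.001  0.    -1.   ]
```

View pics/w1.png

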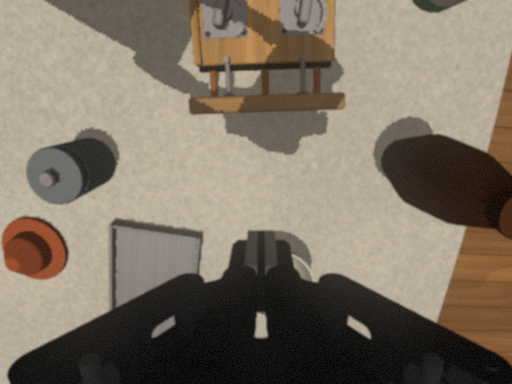

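The wrist view shows the panel edge at (190–345, 105), the cams at (225,15) and (303,12), and the bowl behind the fingers. Next I'll check the clearances and the yaw.

In the tool's units: 40 mm is 0.8, 28 mm is 0.56, -0.034 rad is -0.0108.

```bash
python3 - <<'E'
from h import *
C=cam('wrist'); T=cam('top')
print('bowl',onz(T,(568*.64,237*.64),22),'juicer',onz(T,(566*.64,396*.64),30))
for n,uv,z in [('bL',(201,68),26),('bR',(335,66),26),('pL',(189,97),75),('pR',(344,94),75)]: print(n,onz(C,uv,z).round(1))
E
echo '{"offsets":[[0, 0.04, 0.14, 0, 0, 0, -0.0108], [0, 0, 0, 0.8, 0, 0, 0], [0, 0, 0, 0.8, 0, 0, 0], [0, 0, 0, 0.8, 0, 0, 0], [0, 0, 0, 0.56, 0, 0, 0], [0, 0, 0, 0, 0, 0, 0]]}' | python3 shift.py
echo '{"offsets":[[0, 0.2, 0, 0, 0, 0, 0], [0, 0.2, 0, 0, 0, 0, 0], [0, 0.16, 0, 0, 0, 0, 0], [0, 0.16, 0, 0, 0, 0, 0], [0, 0, 0, 0, 0, 0, 0], [0, 0, 0, 0, 0, 0, 0]]}' | python3 shift.py
python3 to.py 676 -135 45 96.5
```

```text
bowl [ 705.7330614  -334.25149409   22.        ] juicer [ 367.82731984 -329.55949409   30.        ]
bL [601.2 -85.4  26. ]
bR [744.7 -71.7  26. ]
pL [ 600.1 -116.2   75. ]
pR [ 745.8 -101.7   75. ]
clock: 3.1
position: [678.2, -181.5, 39.8]
tcp_rot: [-0.005, 0.664, 0.747, -0.001]
wrist_force: [-0.5, 0.5, -1.2]
finger_gap: 0.002
gripper_force: 0.0
clock: 3.7
position: [677.9, -147.7, 46.5]
tcp_rot: [0.0, 0.664, 0.747, 0.0]
wrist_force: [0.5, -0.9, -0.3]
finger_gap: -0.002
gripper_force: 0.0
d [12.8 -0.4  1.5] rz 0.004 yaw 96.7 q [-0.39  0.59  1.34 -0.    1.21 -0.51] F [ 0.5 -0.9 -0.3] tilt [ 0.001 -0.    -1.   ]
```

In the tool's units: 4 mm is 0.08, 3 mm is 0.06.

```bash
echo '{"offsets":[[0, 0.08, 0, 0, 0, 0, 0], [0, 0.08, 0, 0, 0, 0, 0], [0, 0.08, 0, 0, 0, 0, 0], [0, 0.06, 0, 0, 0, 0, 0], [0, 0.06, 0, 0, 0, 0, 0], [0, 0.06, 0, 0, 0, 0, 0], [0, 0.06, 0, 0, 0, 0, 0], [0, 0, 0, 0, 0, 0, 0]]}' | python3 shift.py
echo '{"offsets":[[0, 0.06, 0, 0, 0, 0, 0], [0, 0.06, 0, 0, 0, 0, 0], [0, 0.04, 0, 0, 0, 0, 0], [0, 0, 0, 0, 0, 0, 0]]}' | python3 shift.py
```

```text
clock: 4.5
position: [674.9, -123.6, 46.0]
tcp_rot: [-0.0, 0.664, 0.747, 0.0]
wrist_force: [0.3, 0.2, 1.2]
finger_gap: 0.002
gripper_force: 0.0
clock: 4.9
position: [673.9, -115.7, 46.0]
tcp_rot: [-0.0, 0.664, 0.747, 0.0]
wrist_force: [-0.5, 0.4, 0.2]
finger_gap: -0.001
gripper_force: 0.0
```

```bash
python3 -c "
from h import *
a=snap('wrist'); b=snap('scene')
o=np.hstack([cv2.resize(a[0:200,150:400],(400,320)),cv2.resize(b[190:310,180:330],(400,320))])
cv2.imwrite('pics/w2.png',o[:,:,::-1])"
```

```text
(no output)
```

View pics/w2.png

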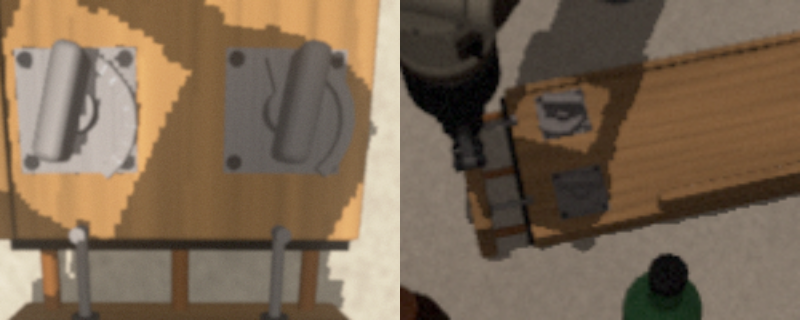

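The gap is still open, with the fingers right at the panel's outer face. I'll keep pushing.

In the tool's units: 3 mm is 0.06.

```bash
echo '{"offsets":[[0, 0.06, 0, 0, 0, 0, 0], [0, 0.06, 0, 0, 0, 0, 0]]}' | python3 shift.py
echo '{"offsets":[[0, 0.06, 0, 0, 0, 0, 0], [0, 0.06, 0, 0, 0, 0, 0]]}' | python3 shift.py
python3 -c "
from h import *
a=snap('wrist'); C=cam('wrist')
print(sensors.get_state()['wrist_force'])
cv2.imwrite('pics/w3.png',cv2.resize(a[60:260,150:400],(500,400))[:,:,::-1])"
```

```text
clock: 5.2
position: [673.2, -110.0, 46.0]
tcp_rot: [-0.0, 0.665, 0.747, 0.0]
wrist_force: [-0.3, -0.2, -0.5]
finger_gap: 0.002
gripper_force: 0.0
clock: 5.4
position: [672.5, -103.8, 46.0]
tcp_rot: [-0.0, 0.665, 0.747, 0.0]
wrist_force: [0.4, 0.1, -0.5]
finger_gap: -0.0
gripper_force: 0.0
[-0.12165854 -0.22719624  0.91862076]
```

View pics/w3.png

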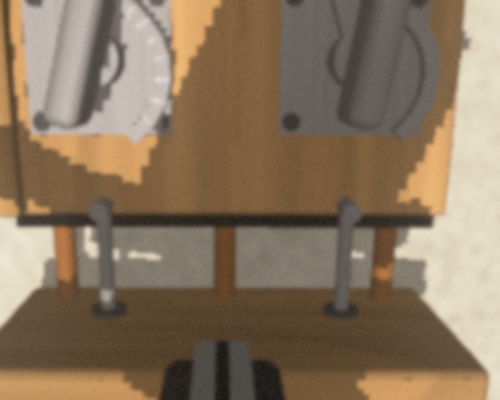

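```bash
python3 - <<'E'
from h import *
st=sensors.get_state();C=cam('wrist'); print(st['position'],st['tcp_rot'])
print('tcp px',proj(C,st['position']), 'in crop',(proj(C,st['position'])-[150,60])*2)
T=cam('top');print('tcp top',proj(T,st['position'])/.64)
a=snap('top'); S=snap('scene')
print('tcp scene',proj(cam('scene'),st['position']))
o=np.hstack([cv2.resize(a[130:210,250:330],(400,400)),cv2.resize(S[200:300,170:270],(400,400))])
cv2.imwrite('pics/w4.png',o[:,:,::-1])
g=lambda u,v,z:onz(C,(150+u/2,60+v/2),z).round(1)
print('board',g(20,216,26),g(432,216,26),'panel top inner @75',g(0,370,75),g(488,370,75),'panel inner bottom?',g(40,290,26),g(415,290,26))
E
```

```text
[ 672.46315375 -103.28774096   45.96605894] [-1.91946837e-04  6.64378390e-01  7.47396355e-01  7.96174185e-05]
tcp px [[262.50927025 219.39479143]] in crop [[225.0185405  318.78958286]]
tcp top [[460.7970056  248.67887039]]
tcp scene [[211.90562724 249.98186032]]
board [600.4 -82.6  26. ] [738.5 -66.3  26. ] panel top inner @75 [ 611.  -114.1   75. ] [745.2 -98.4  75. ] panel inner bottom? [ 608.  -108.3   26. ] [738.2 -93.   26. ]
```

View pics/w4.png

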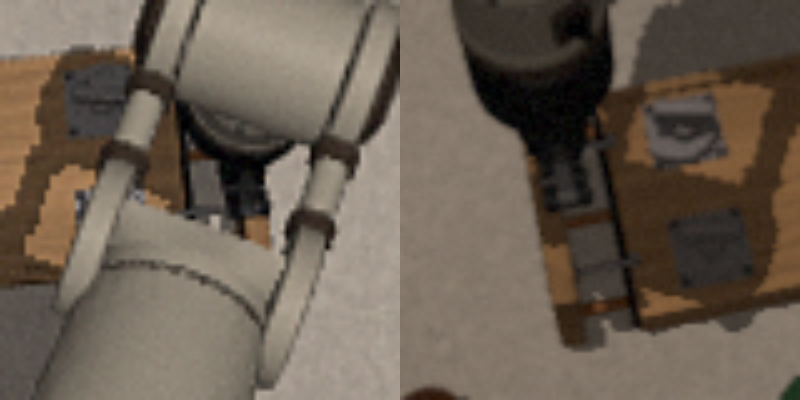

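```bash
python3 - <<'E'
from h import *
st=sensors.get_state();C=cam('wrist');R=rot(st['tcp_rot']).as_matrix();p=st['position']
for x in(-11,0,11): print(x,[(z,proj(C,p+R@[x,0,z])[0].round(0).tolist()) for z in(0,-10,-20,-30,-40)])
for z in(0,26,75): print(z,onz(C,(262,205),z).round(0),onz(C,(262,245),z).round(0))
S=cam('scene')
for z in(0,-15,-30):print(z,(proj(S,p+R@[0,0,z])[0]-[170,200])*4+[400,0])
E
```

```text
-11 [(0, [262.0, 235.0]), (-10, [263.0, 242.0]), (-20, [263.0, 250.0]), (-30, [263.0, 258.0]), (-40, [263.0, 268.0])]
0 [(0, [263.0, 219.0]), (-10, [263.0, 226.0]), (-20, [263.0, 233.0]), (-30, [263.0, 240.0]), (-40, [263.0, 249.0])]
11 [(0, [263.0, 203.0]), (-10, [263.0, 209.0]), (-20, [263.0, 215.0]), (-30, [263.0, 222.0]), (-40, [263.0, 229.0])]
0 [ 673. -110.    0.] [ 677. -145.    0.]
26 [ 672. -101.   26.] [ 676. -132.   26.]
75 [670. -84.  75.] [ 673. -107.   75.]
0 [566.69623914 200.16033698]
-15 [564.71156131 189.98069802]
-30 [562.6797287  179.54971342]
```

In the tool's units: -15 mm is -0.3, -10 mm is -0.2.

```bash
echo '{"offsets":[[0, -0.3, 0, 0, 0, 0, 0], [0, -0.3, 0, 0, 0, 0, 0], [0, -0.3, 0, 0, 0, 0, 0], [0, -0.3, 0, 0, 0, 0, 0], [0, -0.2, 0, 0, 0, 0, 0], [0, 0, 0, 0.2, 0, 0, 0], [0, 0, 0, 0.2, 0, 0, 0], [0, 0, 0, 0, 0, 0, 0]]}' | python3 shift.py
echo '{"offsets":[[0, 0, 0, 0.1, 0, 0, 0], [0, 0, 0, 0.1, 0, 0, 0], [0, 0, 0, 0.1, 0, 0, 0], [0, 0, 0, 0, 0, 0, 0], [0, 0, 0, 0, 0, 0, 0]]}' | python3 shift.py
python3 -c "
from h import *
a=snap('scene');st=sensors.get_state()
print((proj(cam('scene'),st['position'])[0]-[150,200])*4)
b=snap('wrist')
o=np.hstack([cv2.resize(a[200:300,150:250],(400,400),interpolation=cv2.INTER_CUBIC),cv2.resize(b[110:310,160:360],(400,400))])
cv2.imwrite('pics/w5.png',o[:,:,::-1])"
```

```text
clock: 6.35
position: [678.7, -172.2, 22.8]
tcp_rot: [-0.003, 0.664, 0.747, -0.001]
wrist_force: [-1.2, 0.9, 0.0]
finger_gap: -0.0
gripper_force: 0.0
clock: 6.85
position: [680.7, -173.6, 10.9]
tcp_rot: [-0.0, 0.665, 0.747, 0.0]
wrist_force: [1.1, 0.3, -0.7]
finger_gap: -0.003
gripper_force: 0.0
[138.62798511 245.58995124]
```

View pics/w5.png

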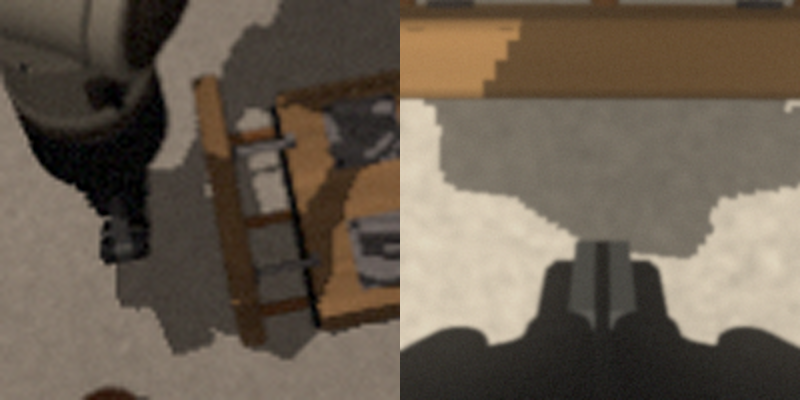

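In the tool's units: 4 mm is 0.08, 3 mm is 0.06.

```bash
echo '{"offsets":[[0, 0, 0, 0.08, 0, 0, 0], [0, 0, 0, 0.06, 0, 0, 0], [0, 0, 0, 0, 0, 0, 0]]}' | python3 shift.py
echo '{"offsets":[[0, 0, 0, 0.04, 0, 0, 0], [0, 0, 0, 0.04, 0, 0, 0], [0, 0, 0, 0, 0, 0, 0]]}' | python3 shift.py
python3 -c "
from h import *
C=cam('wrist');S=cam('scene')
st=sensors.get_state();print(st['position'],st['wrist_force'])
a=snap('scene','s6.png');b=snap('wrist','w6.png');snap('top','t6.png')
"
```

```text
clock: 7.25
position: [680.2, -173.5, 3.2]
tcp_rot: [-0.001, 0.665, 0.747, -0.0]
wrist_force: [-1.1, 1.2, 0.8]
finger_gap: 0.004
gripper_force: 0.0
clock: 7.55
position: [680.5, -173.6, -0.5]
tcp_rot: [-0.0, 0.665, 0.747, -0.0]
wrist_force: [-0.5, 0.7, -0.1]
finger_gap: -0.0
gripper_force: 0.0
[ 6.80472106e+02 -1.73569652e+02 -4.57773387e-01] [-0.49971898  0.6511383  -0.08329311]
```

In the tool's units: 3 mm is 0.06.

```bash
for i in 1; do echo '{"offsets":[[0, 0, 0, 0.06, 0, 0, 0], [0, 0, 0, 0.06, 0, 0, 0], [0, 0, 0, 0, 0, 0, 0]]}' | python3 shift.py | sed -n '2p;4p'; done
echo '{"offsets":[[0, 0, 0, 0.06, 0, 0, 0], [0, 0, 0, 0.06, 0, 0, 0], [0, 0, 0, 0, 0, 0, 0]]}' | python3 shift.py | sed -n '2p;4p'
```

```text
position: [680.2, -173.4, -6.8]
wrist_force: [-0.5, -1.0, -0.5]
position: [680.3, -173.5, -12.8]
wrist_force: [0.4, -0.7, -1.1]
```

```bash
python3 -c "
import cv2,numpy as np
b=cv2.imread('pics/w6.png');a=cv2.imread('pics/s6.png')
o=np.hstack([cv2.resize(a[220:290,150:220],(400,400),interpolation=cv2.INTER_CUBIC),cv2.resize(b[190:270,220:300],(400,400))])
cv2.imwrite('pics/w6z.png',o)"
```

```text
(no output)
```

View pics/w6z.png

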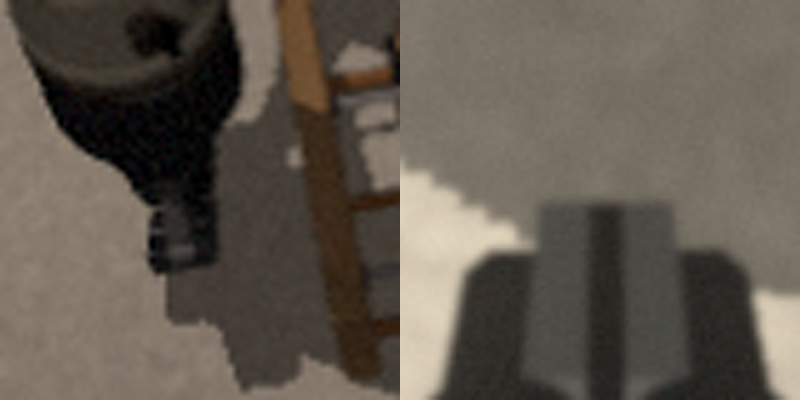

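```bash
python3 - <<'E'
from h import *
st=sensors.get_state(); R=rot(st['tcp_rot']).as_matrix(); p=np.array([680.47,-173.57,-.46]); st['position']=p
W=cam('wrist',st);S=cam('scene')
o1,d1=ray(W,(261,230))
for uv in [(181.8,266.9),(181.8,263),(187,266)]:
    o2,d2=ray(S,uv)
    A=np.c_[d1,-d2]; k=np.linalg.lstsq(A,o2-o1,rcond=None)[0]
    X1=o1+k[0]*d1;X2=o2+k[1]*d2
    print(X1.round(1),X2.round(1),'tool',(R.T@((X1+X2)/2-p)).round(1))
print((proj(S,p)[0]-[150,220])*400/70)
# shadow tip etc
print('scene shadow on worktop',onz(S,(150+170/5.71,220+320/5.71),0))
E
```

```text
[ 681.2 -187.7  -15.6] [ 683.2 -184.7  -16.9] tool [-12.7   0.3  15.8]
[ 680.4 -181.2   -0.9] [ 6.796e+02 -1.823e+02 -4.000e-01] tool [-8.1 -1.4  0.2]
[ 680.3 -180.3    1.1] [ 687.7 -170.    -3.1] tool [-2.   3.3  0.6]
[201.87415875 245.79577966]
scene shadow on worktop [ 713.61457889 -188.24907206    0.        ]
```

In the tool's units: 2 mm is 0.04, 1 mm is 0.02.

```bash
echo '{"offsets":[[0, 0, 0, 0.04, 0, 0, 0], [0, 0, 0, 0.02, 0, 0, 0], [0, 0, 0, 0, 0, 0, 0]]}' | python3 shift.py | sed -n '2p;4p'
echo '{"offsets":[[0, 0, 0, 0.04, 0, 0, 0], [0, 0, 0, 0.02, 0, 0, 0], [0, 0, 0, 0, 0, 0, 0]]}' | python3 shift.py | sed -n '2p;4p'
python3 -c "
from h import *
s=sensors.get_state()
print(s)"
```

```text
position: [680.7, -173.7, -15.2]
wrist_force: [0.4, 0.6, 0.6]
position: [680.5, -173.6, -18.3]
wrist_force: [-0.7, 0.2, -0.3]
{'clock': 8.9, 'joint_pos': array([-4.21341254e-01,  6.93260606e-01,  1.33093532e+00,  9.08013099e-06,
        1.11788416e+00, -5.38334530e-01]), 'joint_velocities': array([-0.00026771, -0.00301939, -0.00379093,  0.00104531,  0.00269413,
       -0.0002217 ]), 'effort': array([-1.62072602e-02, -5.56263793e+01, -2.95889407e+01, -4.01291418e-04,
       -2.07817118e-02,  5.26305553e-05]), 'position': array([ 680.54267764, -173.61275427,  -18.28126076]), 'tcp_rot': array([-2.33654663e-04,  6.64558999e-01,  7.47235758e-01, -6.94237285e-05]), 'wrist_force': array([-0.71310162,  0.16943288, -0.2638079 ]), 'ft_torque': array([ 0.00348089, -0.0598974 ,  0.04507038]), 'gripper_force': 0.0, 'finger_gap': 0.0022481083964710487}
```

In the tool's units: 2 mm is 0.04.

```bash
for i in 1; do echo '{"offsets":[[0, 0, 0, 0.04, 0, 0, 0], [0, 0, 0, 0.04, 0, 0, 0], [0, 0, 0, 0, 0, 0, 0]]}' | python3 shift.py | sed -n '2p;4p'
echo '{"offsets":[[0, 0, 0, 0.04, 0, 0, 0], [0, 0, 0, 0.04, 0, 0, 0], [0, 0, 0, 0, 0, 0, 0]]}' | python3 shift.py | sed -n '2p;4p'; done
python3 -c "
from h import *
snap('wrist','w7.png');snap('scene','s7.png')
b=cv2.imread('pics/w7.png');a=cv2.imread('pics/s7.png')
o=np.hstack([cv2.resize(a[190:300,140:250],(400,400),interpolation=cv2.INTER_CUBIC),cv2.resize(b[0:384,64:448],(400,400))])
cv2.imwrite('pics/w7z.png',o)"
```

```text
position: [680.4, -173.5, -22.5]
wrist_force: [0.5, -0.2, 0.3]
position: [680.4, -173.6, -26.5]
wrist_force: [-0.0, 0.4, 0.4]
```

View pics/w7z.png

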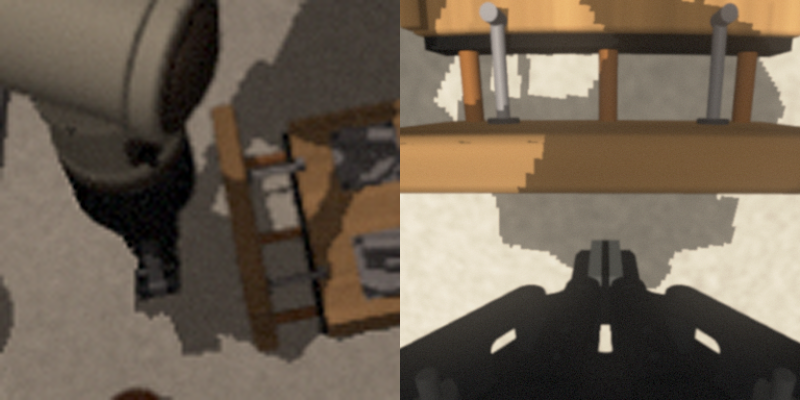

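```bash
python3 -c "
import cv2,numpy as np
b=cv2.imread('pics/w7.png')
cv2.imwrite('pics/w7y.png',cv2.resize(b[0:200],(800,312)))"
```

```text
(no output)
```

View pics/w7y.png

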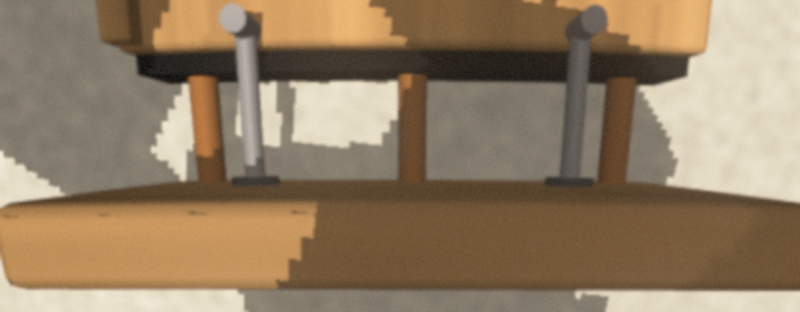

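```bash
python3 - <<'E'
from h import *
from scipy.optimize import least_squares
st=sensors.get_state(); print(st['position'])
px=np.array([[100,44],[708,52],[3,205],[12,286]])/1.5625
def f(v):
    x,y,z,yaw,gap=v
    s=dict(st); s['position']=np.array([x,y,z]); 
    r=Ro.from_euler('z',yaw)*Ro.from_matrix([[0,1,0],[1,0,0],[0,0,-1]]); q=r.as_quat(); s['tcp_rot']=[q[3],q[0],q[1],q[2]]
    C=cam('wrist',s)
    X=[[-75,-170,26],[75,-170,26],[-75,-170-gap,75],[-75,-186-gap,75]]
    return (proj(C,X)-px).ravel()
r=least_squares(f,[0,-265,0,0,30]); print(r.x.round(2),r.fun.round(1))
E
```

```text
[ 680.67796782 -173.67462587  -26.1166304 ]
[   0.41 -271.5   -23.45    0.     35.55] [12.9  0.7 -3.3 -2.4 -6.6 -0.8 -0.5  2.5]
```

The rows are not in the units I measure in: shifts go in shares of 50 mm and turns go in shares of pi rad. I convert before sending: 2 mm is 0.04.

```bash
echo '{"offsets":[[0, 0, 0, 0.04, 0, 0, 0], [0, 0, 0, 0.04, 0, 0, 0], [0, 0, 0, 0, 0, 0, 0]]}' | python3 shift.py | sed -n '2p;4p'
echo '{"offsets":[[0, 0, 0, 0.04, 0, 0, 0], [0, 0, 0, 0.02, 0, 0, 0], [0, 0, 0, 0, 0, 0, 0]]}' | python3 shift.py | sed -n '2p;4p'
python3 - <<'E'
from h import *
S=cam('scene'); T=cam('top')
X=np.array([[600,-85,26],[742,-70,26],[467,178,92],[462,-203,92],[600,-129.4,75],[749.6,-116,75.]])
print((proj(S,X)/.64).round(0).tolist(),(proj(T,X)/.64).round(0).tolist())
E
```

```text
position: [680.4, -173.5, -30.5]
wrist_force: [-0.0, 0.1, -0.1]
position: [680.6, -173.6, -33.3]
wrist_force: [1.1, -0.9, 0.1]
[[341.0, 353.0], [357.0, 436.0], [492.0, 249.0], [261.0, 266.0], [310.0, 342.0], [324.0, 432.0]] [[451.0, 284.0], [445.0, 217.0], [321.0, 344.0], [510.0, 350.0], [474.0, 282.0], [468.0, 210.0]]
```

In the tool's units: 1 mm is 0.02.

```bash
python3 - <<'E'
from h import *
S=cam('scene')
for z in (0,10,20): print(z,onz(S,(182.6,271.6),z).round(1), 's6',onz(S,(181.8,266.9),z+26).round(1))
st=sensors.get_state();C=cam('wrist')
for z in (0,10): print(onz(C,(261,230),z).round(1))
E
echo '{"offsets":[[0, 0, 0, 0.02, 0, 0, 0], [0, 0, 0, 0.02, 0, 0, 0], [0, 0, 0, 0.02, 0, 0, 0], [0, 0, 0, 0, 0, 0, 0]]}' | python3 shift.py | sed -n '2p;4p'
echo '{"offsets":[[0, 0, 0, 0.02, 0, 0, 0], [0, 0, 0, 0.02, 0, 0, 0], [0, 0, 0, 0.02, 0, 0, 0], [0, 0, 0, 0, 0, 0, 0]]}' | python3 shift.py | sed -n '2p;4p'
```

```text
0 [ 702.7 -181.     0. ] s6 [ 700.8 -179.3   26. ]
10 [ 706.7 -179.7   10. ] s6 [ 704.9 -178.1   36. ]
20 [ 710.6 -178.5   20. ] s6 [ 709.  -176.8   46. ]
[ 678.7 -166.2    0. ]
[ 678.2 -161.7   10. ]
position: [680.6, -173.6, -36.2]
wrist_force: [-0.5, -0.2, -0.1]
position: [680.9, -173.8, -37.2]
wrist_force: [-4.3, 1.2, 9.4]
```

Contact with the worktop comes at a reported z of about −37. The real fingertips therefore sit about 37.5 mm short of the reported TCP, which means the earlier pass simply went over the panel. From here on, real tip height = reported z + 37.5.

In the tool's units: -20 mm is -0.4, 8 mm is 0.16.

```bash
echo '{"offsets":[[0, 0, 0, -0.4, 0, 0, 0], [0, 0, 0, -0.4, 0, 0, 0], [0, 0.16, 0, 0, 0, 0, 0], [0, 0.16, 0, 0, 0, 0, 0], [0, 0.16, 0, 0, 0, 0, 0], [0, 0, 0, 0, 0, 0, 0]]}' | python3 shift.py| sed -n '2p;4p'
for i in 1; do echo '{"offsets":[[0, 0.06, 0, 0, 0, 0, 0], [0, 0.06, 0, 0, 0, 0, 0], [0, 0.06, 0, 0, 0, 0, 0], [0, 0.06, 0, 0, 0, 0, 0]]}' | python3 shift.py| sed -n '2p;4p'; done
echo '{"offsets":[[0, 0.06, 0, 0, 0, 0, 0], [0, 0.06, 0, 0, 0, 0, 0], [0, 0.06, 0, 0, 0, 0, 0]]}' | python3 shift.py| sed -n '2p;4p'
echo '{"offsets":[[0, 0.06, 0, 0, 0, 0, 0], [0, 0.06, 0, 0, 0, 0, 0]]}' | python3 shift.py| sed -n '2p;4p'
```

```text
position: [676.7, -147.7, -0.6]
wrist_force: [0.1, 0.7, -0.8]
position: [676.5, -137.8, 0.9]
wrist_force: [-0.5, -0.5, -0.8]
position: [675.6, -129.9, 1.1]
wrist_force: [0.5, -3.9, -1.9]
position: [674.9, -123.3, 1.0]
wrist_force: [0.8, -4.2, -1.9]
```

In the tool's units: 3 mm is 0.06.

```bash
echo '{"offsets":[[0, 0.06, 0, 0, 0, 0, 0], [0, 0.06, 0, 0, 0, 0, 0], [0, 0.06, 0, 0, 0, 0, 0]]}' | python3 shift.py| sed -n '2p;4p'
echo '{"offsets":[[0, 0.04, 0, 0, 0, 0, 0], [0, 0.04, 0, 0, 0, 0, 0]]}' | python3 shift.py| sed -n '2p;4p'
echo '{"offsets":[[0, 0.04, 0, 0, 0, 0, 0]]}' | python3 shift.py| sed -n '2p;4p'
echo '{"offsets":[[0, 0.02, 0, 0, 0, 0, 0]]}' | python3 shift.py| sed -n '2p;4p'
echo '{"offsets":[[0, 0.02, 0, 0, 0, 0, 0]]}' | python3 shift.py| sed -n '2p;4p'
```

```text
position: [673.8, -113.9, 1.0]
wrist_force: [1.0, -3.4, -1.6]
position: [673.3, -109.9, 1.0]
wrist_force: [1.5, -4.5, -1.9]
position: [673.1, -108.0, 1.0]
wrist_force: [1.4, -2.9, -2.5]
position: [673.0, -106.9, 1.0]
wrist_force: [1.9, -4.1, -2.2]
position: [672.9, -106.3, 1.0]
wrist_force: [2.0, -4.9, -3.0]
```

In the tool's units: 1 mm is 0.02.

```bash
echo '{"offsets":[[0, 0.02, 0, 0, 0, 0, 0], [0, 0.02, 0, 0, 0, 0, 0]]}' | python3 shift.py| sed -n '2p;4p'
echo '{"offsets":[[0, 0.02, 0, 0, 0, 0, 0]]}' | python3 shift.py| sed -n '2p;4p'
echo '{"offsets":[[0, 0.02, 0, 0, 0, 0, 0]]}' | python3 shift.py| sed -n '2p;4p'
```

```text
position: [672.9, -105.6, 1.1]
wrist_force: [2.4, -10.3, -3.5]
position: [672.8, -105.3, 1.1]
wrist_force: [2.3, -10.7, -3.8]
position: [672.8, -105.0, 1.1]
wrist_force: [3.0, -14.0, -4.4]
```

In the tool's units: -40 mm is -0.8, 35 mm is 0.7.

```bash
echo '{"offsets":[[0, -0.16, 0, 0, 0, 0, 0], [0, 0, 0, -0.8, 0, 0, 0], [0, 0, 0, -0.8, 0, 0, 0], [0, 0.7, 0, 0, 0, 0, 0], [0, 0.7, 0, 0, 0, 0, 0], [0, 0, 0, 0, 0, 0, 0], [0, 0, 0, 0, 0, 0, 0]]}' | python3 shift.py| sed -n '2p;4p'
python3 -c "
from h import *
import pickle
st=sensors.get_state(); pickle.dump(st,open('st8.pkl','wb'));print(st['position'],st['tcp_rot'])
b=snap('wrist','w8.png')
cv2.imwrite('pics/w8z.png',cv2.resize(b[60:285,110:410,::-1],(800,600)))"
```

```text
position: [664.6, -39.2, 80.9]
wrist_force: [0.4, 1.1, 0.5]
[664.6265921  -39.15454069  80.90895996] [-7.19971002e-04  6.63849093e-01  7.47866206e-01  3.77809174e-05]
```

View pics/w8z.png

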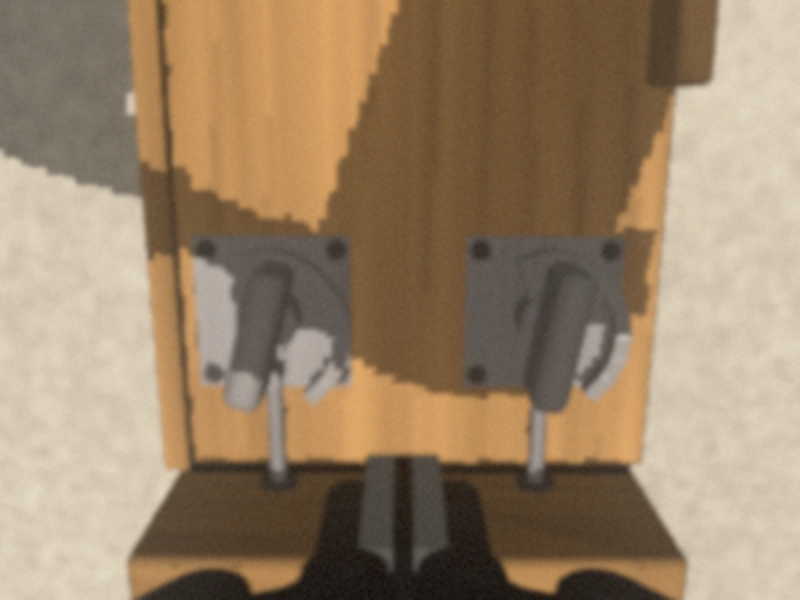

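The panel now sits against its strip. The front plate is centred at (275,311), and its wing runs (275,265)–(240,405). The back plate is centred at (545,312), and its wing runs (575,265)–(548,408).

```bash
python3 - <<'E'
from h import *
import pickle
st=pickle.load(open('st8.pkl','rb'));C=cam('wrist',st)
g=lambda u,v,z:onz(C,(110+u*.375-.3,60+v*.375-.3),z).round(1)
for n,p,a,b in [('F',(275,311),(271,268),(238,403)),('B',(545,312),(574,268),(546,405))]:
    A,B=g(*a,63),g(*b,63)
    print(n,'plate',g(*p,28),'wing',A,B,(A+B)/2,'len',np.linalg.norm(A-B),'dir deg',np.degrees(np.arctan2(*(A-B)[1::-1])))
A,B=g(167,468,26),g(640,462,26);print(A,B,np.linalg.norm(A-B),np.degrees(np.arctan2(*(B-A)[1::-1])),(A+B)/2)
E
```

```text
F plate [624.2 -28.9  28. ] wing [627.   -8.8  63. ] [621.  -45.3  63. ] [624.   -27.05  63.  ] len 36.98986347636336 dir deg 80.66500153686177
B plate [703.4 -19.8  28. ] wing [7.015e+02 1.000e-01 6.300e+01] [700.6 -36.3  63. ] [701.05 -18.1   63.  ] len 36.41112467364884 dir deg 88.5836346904523
[593.4 -84.8  26. ] [742.2 -64.9  26. ] 150.12478143198084 7.61734175703413 [667.8  -74.85  26.  ]
```

In the tool's units: 0.14 rad is 0.0446.

```bash
echo '{"offsets":[[0.4, 0, 0, 0, 0, 0, 0.0446], [0.4, 0, 0, 0, 0, 0, 0.0446], [0.4, 0, 0, 0, 0, 0, 0]]}' | python3 shift.py|sed -n '5p'; python3 to.py 624 -28 7 80.7
```

```text
finger_gap: 0.397
d [  6.6 -42.7  73.8] rz -0.002 yaw 80.6 q [-0.24  0.49  1.42  0.    1.24 -0.08] F [-1.1 -0.5  0.2] tilt [-0.001  0.    -1.   ]
```

In the tool's units: -43 mm is -0.86, 35 mm is 0.7.

```bash
echo '{"offsets":[[0.4, 0.13, -0.86, 0, 0, 0, 0], [0.4, 0, 0, 0.7, 0, 0, 0], [0.4, 0, 0, 0.5, 0, 0, 0], [0.4, 0, 0, 0.14, 0, 0, 0], [0.4, 0, 0, 0.14, 0, 0, 0], [0.4, 0, 0, 0, 0, 0, 0]]}' | python3 shift.py|sed -n '2p;4p'; python3 to.py 624 -28 7 80.7
echo '{"offsets":[[0, 0, 0, 0, 0, 0, 0], [0, 0, 0, 0, 0, 0, 0], [0, 0, 0, 0, 0, 0, 0], [0, 0, 0, 0, 0, 0, 0], [0, 0, 0, 0, 0, 0, 0]]}' | python3 shift.py 80
```

```text
position: [624.1, -27.6, 7.1]
wrist_force: [-0.3, 0.3, -0.7]
d [-0.4 -0.   0.1] rz -0.0 yaw 80.7 q [-0.24  0.48  1.58  0.    1.07 -0.08] F [-0.3  0.3 -0.7] tilt [ 0.  0. -1.]
clock: 15.85
position: [625.1, -27.6, 8.7]
tcp_rot: [0.001, 0.762, 0.647, 0.001]
wrist_force: [-0.2, 0.5, 5.9]
finger_gap: 0.092
gripper_force: 79.5
```

In the tool's units: -4 mm is -0.08.

```bash
echo '{"offsets":[[0.3, 0, 0, -0.08, 0, 0, 0], [0.3, 0, 0, 0, 0, 0, 0], [0, 0, 0, 0, 0, 0, 0], [0, 0, 0, 0, 0, 0, 0], [0, 0, 0, 0, 0, 0, 0], [0, 0, 0, 0, 0, 0, 0]]}' | python3 shift.py 80
echo '{"offsets":[[0, 0, 0, 0, 0, 0, 0.0255], [0, 0, 0, 0, 0, 0, 0.0255], [0, 0, 0, 0, 0, 0, 0.0255], [0, 0, 0, 0, 0, 0, 0]]}' | python3 shift.py; python3 to.py 624 -28 7 80.7
```

```text
clock: 16.45
position: [624.9, -27.4, 11.4]
tcp_rot: [0.001, 0.762, 0.647, 0.001]
wrist_force: [5.6, 0.0, -1.4]
finger_gap: 0.092
gripper_force: 81.6
clock: 16.85
position: [625.4, -27.5, 11.4]
tcp_rot: [0.001, 0.835, 0.55, 0.001]
wrist_force: [7.5, -1.2, -2.9]
finger_gap: 0.088
gripper_force: 81.4
d [-1.  -1.1  4.4] rz -0.243 yaw 66.8 q [-0.24  0.48  1.58  0.    1.08  0.17] F [ 7.5 -1.2 -2.9] tilt [ 0.004 -0.    -1.   ]
```

In the tool's units: 0.9 mm is 0.018, 0.4 mm is 0.008, 0.1 rad is 0.0318.

```bash
echo '{"offsets":[[0, 0.008, 0.018, 0, 0, 0, 0.0318], [0, 0, 0, 0, 0, 0, 0.0318], [0, 0, 0, 0, 0, 0, 0.0318], [0, 0, 0, 0, 0, 0, 0.0318], [0, 0, 0, 0, 0, 0, 0.0318], [0, 0, 0, 0, 0, 0, 0.0318], [0, 0, 0, 0, 0, 0, 0]]}' | python3 shift.py;  python3 to.py 624 -28 7 -83.3
python3 -c "
from h import *
print(sensors.get_state()['ft_torque'])"
```

```text
clock: 17.55
position: [626.5, -28.3, 11.4]
tcp_rot: [0.001, 0.96, 0.279, 0.002]
wrist_force: [8.3, -3.2, -4.2]
finger_gap: 0.085
gripper_force: 81.3
d [-2.  -1.6  4.4] rz 2.019 yaw 32.4 q [-0.24  0.48  1.58 -0.    1.08  0.77] F [ 8.3 -3.2 -4.2] tilt [ 0.004 -0.002 -1.   ]
[-0.42402049 -1.18162146 -0.04094128]
```

In the tool's units: 0.6 mm is 0.012, 0.4 mm is 0.008, 0.1 rad is 0.0318.

```bash
echo '{"offsets":[[0, 0.012, 0.008, 0, 0, 0, 0.0318], [0, 0, 0, 0, 0, 0, 0.0318], [0, 0, 0, 0, 0, 0, 0.0318], [0, 0, 0, 0, 0, 0, 0.0318], [0, 0, 0, 0, 0, 0, 0.0318], [0, 0, 0, 0, 0, 0, 0.0318], [0, 0, 0, 0, 0, 0, 0.0318], [0, 0, 0, 0, 0, 0, 0.0318], [0, 0, 0, 0, 0, 0, 0.0318], [0, 0, 0, 0, 0, 0, 0]]}' | python3 shift.py;  python3 to.py 624 -28 7 -83.3
echo '{"offsets":[[0, 0, 0, 0, 0, 0, 0.0318], [0, 0, 0, 0, 0, 0, 0.0318], [0, 0, 0, 0, 0, 0, 0.0318], [0, 0, 0, 0, 0, 0, 0.0318], [0, 0, 0, 0, 0, 0, 0.0318], [0, 0, 0, 0, 0, 0, 0.0318], [0, 0, 0, 0, 0, 0, 0.0318], [0, 0, 0, 0, 0, 0, 0.0318], [0, 0, 0, 0, 0, 0, 0]]}' | python3 shift.py;  python3 to.py 624 -28 7 -83.3
python3 -c "
from h import *
print(sensors.get_state()['ft_torque'])"
```

```text
clock: 18.55
position: [626.9, -30.4, 11.4]
tcp_rot: [0.002, 0.986, -0.166, 0.002]
wrist_force: [5.9, -9.8, -3.1]
finger_gap: 0.088
gripper_force: 81.3
d [-3.6 -1.3  4.4] rz 1.12 yaw -19.1 q [-0.24  0.48  1.58 -0.    1.08  1.67] F [ 5.9 -9.8 -3.1] tilt [ 0.003 -0.005 -1.   ]
clock: 19.45
position: [625.7, -31.9, 11.4]
tcp_rot: [0.003, 0.843, -0.537, 0.002]
wrist_force: [1.1, -13.8, 0.2]
finger_gap: 0.092
gripper_force: 81.7
d [-4.3 -0.1  4.3] rz 0.32 yaw -65.0 q [-0.24  0.48  1.58 -0.01  1.08  2.47] F [  1.1 -13.8   0.2] tilt [ 0.    -0.007 -1.   ]
[-2.3186729  -0.20997487 -0.15018301]
```

In the tool's units: 1 mm is 0.02, 0.1 rad is 0.0318.

```bash
echo '{"offsets":[[0, 0.02, 0, 0, 0, 0, 0.0318], [0, 0, 0, 0, 0, 0, 0.0318], [0, 0, 0, 0, 0, 0, 0.0318], [0, 0, 0, 0, 0, 0, 0.0191], [0, 0, 0, 0, 0, 0, 0]]}' | python3 shift.py>/dev/null;  python3 to.py 624 -28 7 -83.3
python3 -c "
from h import *
print(sensors.get_state()['ft_torque'])"
echo '{"offsets":[[0, 0, 0, 0, 0, 0, 0.0191], [0, 0, 0, 0, 0, 0, 0]]}' | python3 shift.py>/dev/null;  python3 to.py 624 -28 7 -83.3
python3 -c "
from h import *
print(sensors.get_state()['ft_torque'])"
```

```text
d [-4.3  0.7  4.3] rz -0.037 yaw -85.4 q [-0.24  0.48  1.58 -0.01  1.08  2.83] F [ -2.7 -11.6   2.5] tilt [-0.002 -0.007 -1.   ]
[-2.05018151  0.34329365  0.62026898]
d [-4.3  1.   4.4] rz -0.095 yaw -88.8 q [-0.24  0.48  1.58 -0.01  1.08  2.88] F [ -2.4 -12.7   2.9] tilt [-0.002 -0.007 -1.   ]
[-2.07312938  0.36649765  1.43016349]
```

In the tool's units: -20 mm is -0.4, -0.14 rad is -0.0446.

```bash
echo '{"offsets":[[0.4, 0, 0, 0, 0, 0, -0.0159], [0.4, 0, 0, 0, 0, 0, 0], [0.4, 0, 0, 0, 0, 0, 0], [0.4, 0, 0, -0.4, 0, 0, 0], [0.4, 0, 0, -0.4, 0, 0, 0], [0.4, 0, 0, 0, 0, 0, -0.0446], [0.4, 0, 0, 0, 0, 0, -0.0446], [0.4, 0, 0, 0, 0, 0, -0.0446], [0.4, 0, 0, 0, 0, 0, -0.0446], [0.4, 0, 0, 0, 0, 0, -0.0446], [0.4, 0, 0, 0, 0, 0, -0.0446], [0.4, 0, 0, 0, 0, 0, -0.0446]]}' | python3 shift.py>/dev/null
echo '{"offsets":[[0.4, 0, 0, 0, 0, 0, -0.0446], [0.4, 0, 0, 0, 0, 0, -0.0446], [0.4, 0, 0, 0, 0, 0, -0.0446], [0.4, 0, 0, 0, 0, 0, -0.0446], [0.4, 0, 0, 0, 0, 0, -0.0446], [0.4, 0, 0, 0, 0, 0, -0.0446], [0.4, 0, 0, 0, 0, 0, -0.0446], [0.4, 0, 0, 0, 0, 0, -0.0446], [0.4, 0, 0, 0, 0, 0, -0.0446], [0.4, 0, 0, 0, 0, 0, -0.0446], [0.4, 0, 0, 0, 0, 0, -0.0446], [0.4, 0, 0, 0, 0, 0, -0.0446]]}' | python3 shift.py>/dev/null
echo '{"offsets":[[0.4, 0, 0, 0, 0, 0, -0.0446], [0.4, 0, 0, 0, 0, 0, -0.0446], [0.4, 0, 0, 0, 0, 0, 0], [0.4, 0, 0, 0, 0, 0, 0]]}' | python3 shift.py|tail -3
python3 to.py 702.5 -19.5 11 88.6
```

```text
wrist_force: [0.2, -0.6, -0.8]
finger_gap: 0.402
gripper_force: 0.0
d [18.8 75.1 39.8] rz -0.112 yaw 82.2 q [-0.24  0.43  1.56  0.    1.15 -0.1 ] F [ 0.2 -0.6 -0.8] tilt [-0.001  0.    -1.   ]
```

In the tool's units: 40 mm is 0.8, 30 mm is 0.6, -0.112 rad is -0.0357.

```bash
echo '{"offsets":[[0.4, 0, 0, 0, 0, 0, -0.0357], [0.4, 0, 0.8, 0, 0, 0, 0], [0.4, 0, 0.6, 0, 0, 0, 0], [0.4, 0, 0, 0, 0, 0, 0]]}' | python3 shift.py>/dev/null
python3 to.py 703.6 -21 11 88.6
```

```text
d [ 9.   4.9 39.8] rz 0.001 yaw 88.6 q [-0.22  0.6   1.32  0.    1.22 -0.19] F [-0.1  0.   0.4] tilt [ 0.002 -0.    -1.   ]
```

In the tool's units: 20 mm is 0.4, 12 mm is 0.24.

```bash
echo '{"offsets":[[0.4, 0.18, 0.1, 0, 0, 0, 0], [0.4, 0, 0, 0.4, 0, 0, 0], [0.4, 0, 0, 0.24, 0, 0, 0], [0.4, 0, 0, 0.16, 0, 0, 0], [0.4, 0, 0, 0, 0, 0, 0], [0, 0, 0, 0, 0, 0, 0], [0, 0, 0, 0, 0, 0, 0], [0, 0, 0, 0, 0, 0, 0], [0, 0, 0, 0, 0, 0, 0]]}' | python3 shift.py 80
python3 to.py 703.6 -21 11 88.6
```

```text
clock: 24.25
position: [704.0, -20.8, 12.3]
tcp_rot: [0.003, 0.715, 0.699, 0.003]
wrist_force: [8.9, 0.9, -5.4]
finger_gap: 0.09
gripper_force: 80.6
d [-0.2 -0.4  1.3] rz 0.003 yaw 88.8 q [-0.2   0.65  1.33  0.    1.16 -0.18] F [ 8.9  0.9 -5.4] tilt [ 0.007 -0.    -1.   ]
```

In the tool's units: 0.8 mm is 0.016, 0.1 rad is 0.0318.

```bash
echo '{"offsets":[[0, 0, 0.016, 0, 0, 0, 0.0318], [0, 0, 0, 0, 0, 0, 0.0318], [0, 0, 0, 0, 0, 0, 0.0318], [0, 0, 0, 0, 0, 0, 0.0318], [0, 0, 0, 0, 0, 0, 0.0318], [0, 0, 0, 0, 0, 0, 0.0318], [0, 0, 0, 0, 0, 0, 0.0318], [0, 0, 0, 0, 0, 0, 0.0318], [0, 0, 0, 0, 0, 0, 0]]}' | python3 shift.py >/dev/null;python3 to.py 703.6 -21 11 -83.3
echo '{"offsets":[[0, 0, 0, 0, 0, 0, 0.0318], [0, 0, 0, 0, 0, 0, 0.0318], [0, 0, 0, 0, 0, 0, 0.0318], [0, 0, 0, 0, 0, 0, 0.0318], [0, 0, 0, 0, 0, 0, 0.0318], [0, 0, 0, 0, 0, 0, 0.0318], [0, 0, 0, 0, 0, 0, 0.0318], [0, 0, 0, 0, 0, 0, 0.0318], [0, 0, 0, 0, 0, 0, 0]]}' | python3 shift.py >/dev/null;python3 to.py 703.6 -21 11 -83.3
```

```text
d [-0.5  0.1  1.3] rz 2.201 yaw 42.8 q [-0.2   0.65  1.32  0.    1.16  0.62] F [ 4.5  1.3 -3.3] tilt [ 0.005  0.    -1.   ]
d [-0.4  0.6  1.3] rz 1.401 yaw -3.0 q [-0.2   0.65  1.32  0.    1.16  1.42] F [ 4.3  1.5 -2.4] tilt [ 0.005  0.    -1.   ]
```

In the tool's units: 0.1 rad is 0.0318.

```bash
echo '{"offsets":[[0, 0, 0, 0, 0, 0, 0.0318], [0, 0, 0, 0, 0, 0, 0.0318], [0, 0, 0, 0, 0, 0, 0.0318], [0, 0, 0, 0, 0, 0, 0.0318], [0, 0, 0, 0, 0, 0, 0.0318], [0, 0, 0, 0, 0, 0, 0.0318], [0, 0, 0, 0, 0, 0, 0.0318], [0, 0, 0, 0, 0, 0, 0.0318], [0, 0, 0, 0, 0, 0, 0.0318], [0, 0, 0, 0, 0, 0, 0.0318], [0, 0, 0, 0, 0, 0, 0]]}' | python3 shift.py >/dev/null;python3 to.py 703.6 -21 11 -83.3
echo '{"offsets":[[0, 0, 0, 0, 0, 0, 0.0318], [0, 0, 0, 0, 0, 0, 0.0318], [0, 0, 0, 0, 0, 0, 0.0318], [0, 0, 0, 0, 0, 0, 0.0318], [0, 0, 0, 0, 0, 0, 0.0191], [0, 0, 0, 0, 0, 0, 0]]}' | python3 shift.py >/dev/null;python3 to.py 703.6 -21 11 -83.3
python3 -c "
from h import *
print(sensors.get_state()['ft_torque'])"
```

```text
d [0.2 0.8 1.3] rz 0.401 yaw -60.3 q [-0.2   0.65  1.32  0.    1.16  2.42] F [ 5.5  0.8 -3.8] tilt [ 0.006  0.    -1.   ]
d [0.4 0.7 1.3] rz -0.055 yaw -86.5 q [-0.2   0.65  1.32  0.    1.16  2.88] F [ 6.2  1.5 -4.3] tilt [ 0.006 -0.001 -1.   ]
[ 0.22296441 -1.12948347  0.98398081]
```

In the tool's units: -35 mm is -0.7, -0.14 rad is -0.0446.

```bash
echo '{"offsets":[[0.4, 0, 0, 0, 0, 0, -0.0159], [0.4, 0, 0, 0, 0, 0, 0], [0.4, 0, 0, 0, 0, 0, 0], [0.4, 0, 0, -0.7, 0, 0, 0], [0.4, 0, 0, -0.7, 0, 0, 0], [0.4, 0, 0, 0, 0, 0, -0.0446], [0.4, 0, 0, 0, 0, 0, -0.0446], [0.4, 0, 0, 0, 0, 0, -0.0446], [0.4, 0, 0, 0, 0, 0, -0.0446], [0.4, 0, 0, 0, 0, 0, -0.0446], [0.4, 0, 0, 0, 0, 0, -0.0446], [0.4, 0, 0, 0, 0, 0, -0.0446]]}' | python3 shift.py>/dev/null
echo '{"offsets":[[0.4, 0, 0, 0, 0, 0, -0.0446], [0.4, 0, 0, 0, 0, 0, -0.0446], [0.4, 0, 0, 0, 0, 0, -0.0446], [0.4, 0, 0, 0, 0, 0, -0.0446], [0.4, 0, 0, 0, 0, 0, -0.0446], [0.4, 0, 0, 0, 0, 0, -0.0446], [0.4, 0, 0, 0, 0, 0, -0.0446], [0.4, 0, 0, 0, 0, 0, -0.0446], [0.4, 0, 0, 0, 0, 0, -0.0446], [0.4, 0, 0, 0, 0, 0, -0.0446], [0.4, 0, 0, 0, 0, 0, -0.0446], [0.4, 0, 0, 0, 0, 0, -0.0446]]}' | python3 shift.py>/dev/null
echo '{"offsets":[[1, 0, 0, 0, 0, 0, -0.0446], [1, 0, 0, 0, 0, 0, -0.0446], [1, 0, 0, 0, 0, 0, -0.0446], [1, 0, 0, 0, 0, 0, 0], [1, 0, -0.9, 0, 0, 0, 0], [1, 0, 0, 0, 0, 0, 0], [1, 0, 0, 0, 0, 0, 0]]}' | python3 shift.py|tail -3
python3 to.py 467 40 80 96.7
python3 -c "
from h import *
b=snap('wrist','w9.png'); t=snap('top','t9.png')
o=np.hstack([cv2.resize(b[60:300,110:410,::-1],(500,400)),cv2.resize(t[210:260,190:290,::-1],(300,150)).repeat(1,0)[:0].reshape(0,300,3) if 0 else np.vstack([cv2.resize(t[205:245,185:345,::-1],(300,75)),np.zeros((325,300,3),np.uint8)])])
cv2.imwrite('pics/w9z.png',o)"
```

```text
wrist_force: [0.9, -0.9, 0.9]
finger_gap: 0.999
gripper_force: 0.0
d [  71.3 -185.4    0.7] rz -0.071 yaw 92.6 q [-0.22  0.46  1.45  0.    1.23 -0.26] F [ 0.9 -0.9  0.9] tilt [-0.002  0.    -1.   ]
```

View pics/w9z.png

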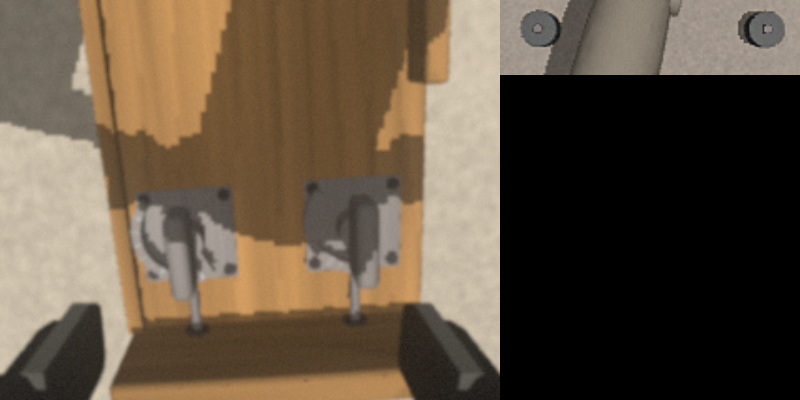

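Both wings now lie along the rack's y axis with the hooks turned, and the panel is shut. Next come the canisters. I'll write a lid detector for the top camera.

```bash
cat > lids.py <<'E'
from h import *
def lids(im=None,show=True):
    im=snap('top') if im is None else im
    C=cam('top'); a=im.astype(int)
    m=((a[...,2]-a[...,0]>=4)&(a.max(2)>70)&(a.max(2)<150)).astype(np.uint8)
    m=cv2.morphologyEx(m,cv2.MORPH_CLOSE,np.ones((5,5)));m=cv2.morphologyEx(m,cv2.MORPH_OPEN,np.ones((7,7)))
    n,l,s,c=cv2.connectedComponentsWithStats(m)
    for i in range(1,n):
        if 150<s[i,4]<700: print(s[i].tolist(),onz(C,c[i],80).round(1))
if __name__=='__main__':
    a=cv2.imread('pics/top0.png')[:,:,::-1]; t=cv2.imread('pics/t9.png')[:,:,::-1]
    print('patch',a[216:219,200:204].reshape(-1,3).tolist()[:4]); lids(a); print(); lids(t)
E
python3 lids.py
```

```text
patch [[99, 99, 101], [97, 97, 97], [102, 103, 101], [101, 102, 100]]
[81, 81, 21, 19, 341] [892.1 575.6  80. ]

[81, 81, 21, 19, 345] [892.1 575.7  80. ]
[106, 88, 26, 19, 413] [868.6 480.5  80. ]
[134, 94, 21, 19, 351] [845.6 393.   80. ]
```

```bash
sed -i "s/(a\[...,2\]-a\[...,0\]>=4)&(a.max(2)>70)&(a.max(2)<150)/(abs(a[...,2]-a[...,0]-1)<6)\&(a.max(2)>75)\&(a.max(2)<125)/; s/150<s/200<s/" lids.py; python3 lids.py
```

```text
patch [[99, 99, 101], [97, 97, 97], [102, 103, 101], [101, 102, 100]]
[22, 164, 19, 15, 266] [617.7 769.5  80. ]
[197, 211, 17, 18, 265] [469.1 181.3  80. ]
[241, 213, 18, 17, 263] [467.3  40.3  80. ]
[318, 216, 17, 17, 256] [ 462.3 -202.6   80. ]

[22, 164, 19, 15, 267] [617.6 769.5  80. ]
[197, 211, 17, 18, 265] [469.1 181.3  80. ]
```

In the tool's units: -45 mm is -0.9, 30 mm is 0.6, -0.071 rad is -0.0226.

```bash
echo '{"offsets":[[1, 0, 0, -0.4, 0, 0, -0.0226], [1, 0, -0.9, -0.4, 0, 0, 0], [1, 0, -0.9, -0.2, 0, 0, 0], [1, 0.5, -0.9, 0, 0, 0, 0], [1, 0.6, -0.9, 0, 0, 0, 0], [1, 0, 0, 0, 0, 0, 0], [1, 0, 0, 0, 0, 0, 0]]}' | python3 shift.py>/dev/null; python3 to.py 467 40.5 -10 96.7; python3 -c "
from lids import *
from h import *
lids()
b=snap('wrist','w10.png');a=b.astype(int)
m=((abs(a[...,2]-a[...,0]-1)<6)&(a.max(2)>75)&(a.max(2)<125)).astype(np.uint8)
m=cv2.morphologyEx(m,cv2.MORPH_OPEN,np.ones((9,9)))
n,l,s,c=cv2.connectedComponentsWithStats(m);C=cam('wrist')
for i in range(1,n):
  if s[i,4]>400: print('w',s[i].tolist(),onz(C,c[i],80).round(1))
"
```

```text
d [ 34.1  -7.5 142.5] rz 0.003 yaw 96.9 q [-0.24 -0.04  1.93 -0.    1.25 -0.36] F [ 0.1 -0.9  0.8] tilt [ 0.004 -0.001 -1.   ]
[22, 164, 19, 15, 267] [617.6 769.5  80. ]
[197, 211, 17, 18, 263] [469.1 181.5  80. ]
```

```bash
cat > wl.py <<'E'
from h import *
def wl(near):
    st=sensors.get_state(); b=snap('wrist'); C=cam('wrist',st)
    cz=(-C[2].T@C[3])[2]; r=31*305/(cz-80)
    p=proj(C,[near[0],near[1],80])[0]
    g=cv2.medianBlur(cv2.cvtColor(b,cv2.COLOR_RGB2GRAY),5)
    h=cv2.HoughCircles(g,cv2.HOUGH_GRADIENT,1,15,param1=60,param2=15,minRadius=int(r*.88),maxRadius=int(r*1.12))
    print('exp px',p.round(0),'r',round(r))
    if h is not None:
        for c in h[0]:
            if np.hypot(*(c[:2]-p))<90: print(c.round(0),onz(C,c[:2],80).round(1))
    cv2.imwrite('pics/wl.png',b[:,:,::-1])
if __name__=='__main__':
    import sys; wl([float(v) for v in sys.argv[1:]])
E
python3 wl.py 467 40.5
```

```text
exp px [251. 151.] r 41
[250. 148.  41.] [465.6  42.3  80. ]
```

In the tool's units: 40 mm is 0.8, 35 mm is 0.7.

```bash
echo '{"offsets":[[1, 0.7, -0.13, 0, 0, 0, 0], [1, 0, 0, 0.8, 0, 0, 0], [1, 0, 0, 0.8, 0, 0, 0], [1, 0, 0, 0.6, 0, 0, 0], [1, 0, 0, 0.4, 0, 0, 0], [1, 0, 0, 0.24, 0, 0, 0], [1, 0, 0, 0, 0, 0, 0]]}' | python3 shift.py|tail -3; python3 to.py 466.3 41.4 -10 96.7
echo '{"offsets":[[0, 0, 0, 0, 0, 0, 0], [0, 0, 0, 0, 0, 0, 0], [0, 0, 0, 0, 0, 0, 0], [0, 0, 0, 0, 0, 0, 0], [0, 0, 0, 0, 0, 0, 0]]}' | python3 shift.py 60
```

```text
wrist_force: [-0.5, -0.2, -0.8]
finger_gap: 0.998
gripper_force: 0.0
d [-0.1  0.3 -2.2] rz 0.002 yaw 96.8 q [-0.17  0.17  2.04 -0.    0.93 -0.29] F [-0.5 -0.2 -0.8] tilt [-0.002  0.    -1.   ]
clock: 33.0
position: [467.7, 41.3, -9.3]
tcp_rot: [0.002, 0.663, 0.748, 0.001]
wrist_force: [0.1, -1.2, 5.0]
finger_gap: 0.713
gripper_force: 66.1
```

In the tool's units: -10 mm is -0.2, -5 mm is -0.1.

```bash
echo '{"offsets":[[0, 0, 0, -0.1, 0, 0, 0], [0, 0, 0, -0.2, 0, 0, 0], [0, 0, 0, -0.2, 0, 0, 0], [0, 0, 0, 0, 0, 0, 0], [0, 0, 0, 0, 0, 0, 0], [0, 0, 0, 0, 0, 0, 0]]}' | python3 shift.py
echo '{"offsets":[[0, 0, 0, 0, 0, 0, 0], [0, 0, 0, 0, 0, 0, 0]]}' | python3 shift.py |grep wrist
echo '{"offsets":[[0, 0, 0, 0, 0, 0, 0], [0, 0, 0, 0, 0, 0, 0]]}' | python3 shift.py |grep wrist
```

```text
clock: 33.6
position: [465.5, 41.8, 13.7]
tcp_rot: [-0.0, 0.663, 0.748, -0.0]
wrist_force: [0.6, 0.8, -3.9]
finger_gap: 0.713
gripper_force: 66.0
wrist_force: [0.4, 0.0, -3.8]
wrist_force: [-0.2, -0.8, -4.3]
```

About 4.0 N, so this one is full and goes on the rack.

In the tool's units: 45 mm is 0.9, 40 mm is 0.8.

```bash
echo '{"offsets":[[0, 0, 0, -0.6, 0, 0, 0], [0, 0, 0, -0.7, 0, 0, 0], [0, 0, 0.7, 0, 0, 0, 0], [0, 0, 0.9, 0, 0, 0, 0], [0, 0.4, 0.8, 0, 0, 0, 0], [0, 0.7, 0.7, 0, 0, 0, 0], [0, 0.7, 0.66, 0, 0, 0, 0], [0, 0.7, 0, 0, 0, 0, 0], [0, 0.4, 0, 0, 0, 0, 0], [0, 0, 0, 0, 0, 0, 0], [0, 0, 0, 0, 0, 0, 0]]}' | python3 shift.py |tail -5; python3 to.py 636 207.5 18 96.8
```

```text
position: [634.8, 208.2, 78.4]
tcp_rot: [-0.0, 0.663, 0.749, -0.001]
wrist_force: [-0.4, -0.6, -4.2]
finger_gap: 0.716
gripper_force: 68.2
d [-0.8  1.1 60.4] rz 0.002 yaw 96.9 q [ 0.14  0.5   1.41 -0.    1.24  0.02] F [-0.4 -0.6 -4.2] tilt [-0.001 -0.001 -1.   ]
```

In the tool's units: 30 mm is 0.6, 20 mm is 0.4.

```bash
echo '{"offsets":[[0, 0, 0.02, 0.6, 0, 0, 0], [0, 0, 0, 0.4, 0, 0, 0], [0, 0, 0, 0.12, 0, 0, 0], [0, 0, 0, 0.06, 0, 0, 0], [0, 0, 0, 0, 0, 0, 0]]}' | python3 shift.py |sed -n '2p;4p;5p'
echo '{"offsets":[[0, 0, 0, 0.02, 0, 0, 0], [0, 0, 0, 0, 0, 0, 0]]}' | python3 shift.py |sed -n '2p;4p;5p'
echo '{"offsets":[[0, 0, 0, 0.02, 0, 0, 0], [0, 0, 0, 0, 0, 0, 0]]}' | python3 shift.py |sed -n '2p;4p;5p'
```

```text
position: [636.9, 207.8, 20.8]
wrist_force: [0.5, 0.2, -4.3]
finger_gap: 0.71
position: [637.2, 208.3, 20.3]
wrist_force: [-0.1, -0.6, -4.1]
finger_gap: 0.714
position: [636.4, 208.3, 18.3]
wrist_force: [0.2, 0.6, -4.5]
finger_gap: 0.715
```

In the tool's units: 1 mm is 0.02.

```bash
echo '{"offsets":[[0, 0, 0, 0.02, 0, 0, 0], [0, 0, 0, 0, 0, 0, 0]]}' | python3 shift.py |sed -n '2p;4p;5p'
echo '{"offsets":[[0, 0, 0, 0.02, 0, 0, 0], [0, 0, 0, 0, 0, 0, 0]]}' | python3 shift.py |sed -n '2p;4p;5p'
```

```text
position: [636.2, 208.3, 16.9]
wrist_force: [-0.8, -0.2, -4.5]
finger_gap: 0.711
position: [636.2, 208.4, 16.8]
wrist_force: [-3.5, -1.0, 3.1]
finger_gap: 0.712
```

In the tool's units: -45 mm is -0.9, -40 mm is -0.8.

```bash
echo '{"offsets":[[1, 0, 0, 0, 0, 0, 0], [1, 0, 0, 0, 0, 0, 0], [1, 0, 0, 0, 0, 0, 0], [1, 0, 0, -0.3, 0, 0, 0], [1, 0, 0, -0.6, 0, 0, 0], [1, 0, 0, -0.8, 0, 0, 0], [1, 0, 0, -0.8, 0, 0, 0], [1, 0, -0.9, 0, 0, 0, 0], [1, -0.3, -0.9, 0, 0, 0, 0], [1, -0.3, -0.9, 0, 0, 0, 0], [1, 0, 0, 0, 0, 0, 0], [1, 0, 0, 0, 0, 0, 0]]}' | python3 shift.py |sed -n '2p;4p;5p'
python3 wl.py 469 181; python3 to.py 469 181 -8 96.8; python3 -c "from lids import *
lids()"
```

```text
position: [505.5, 162.2, 142.1]
wrist_force: [0.6, 0.6, 0.3]
finger_gap: 1.003
exp px [220. 164.] r 39
[218. 160.  38.] [467.6 183.6  80. ]
d [ 23.  -36.1 150.6] rz 0.001 yaw 96.9 q [ 0.08  0.09  1.78  0.    1.27 -0.04] F [0.4 0.2 0.5] tilt [ 0.004  0.    -1.   ]
[189, 158, 17, 17, 252] [640.  211.1  80. ]
[22, 164, 19, 15, 268] [617.5 769.5  80. ]
[319, 212, 17, 17, 255] [ 474.4 -205.3   80. ]
```

In the tool's units: 45 mm is 0.9, 40 mm is 0.8.

```bash
echo '{"offsets":[[1, 0.49, -0.74, 0, 0, 0, 0], [1, 0, 0, 0.9, 0, 0, 0], [1, 0, 0, 0.8, 0, 0, 0], [1, 0, 0, 0.7, 0, 0, 0], [1, 0, 0, 0.4, 0, 0, 0], [1, 0, 0, 0.2, 0, 0, 0], [1, 0, 0, 0, 0, 0, 0]]}' | python3 shift.py|tail -3; python3 to.py 468 182.5 -8 96.7
echo '{"offsets":[[0, 0, 0, 0, 0, 0, 0], [0, 0, 0, 0, 0, 0, 0], [0, 0, 0, 0, 0, 0, 0], [0, 0, 0, 0, 0, 0, 0], [0, 0, 0, 0, 0, 0, 0]]}' | python3 shift.py 60|sed -n '2p;4,6p'
echo '{"offsets":[[0, 0, 0, -0.1, 0, 0, 0], [0, 0, 0, -0.2, 0, 0, 0], [0, 0, 0, -0.2, 0, 0, 0], [0, 0, 0, 0, 0, 0, 0], [0, 0, 0, 0, 0, 0, 0], [0, 0, 0, 0, 0, 0, 0]]}' | python3 shift.py|sed -n '2p;4,6p'
echo '{"offsets":[[0, 0, 0, 0, 0, 0, 0], [0, 0, 0, 0, 0, 0, 0]]}' | python3 shift.py |grep wrist
```

```text
wrist_force: [0.2, 0.2, 0.2]
finger_gap: 0.998
gripper_force: 0.0
d [-0.1  1.3 -1.6] rz 0.003 yaw 96.9 q [0.13 0.24 1.95 0.   0.95 0.01] F [0.2 0.2 0.2] tilt [-0.001 -0.    -1.   ]
position: [468.3, 182.6, -7.0]
wrist_force: [-0.2, -0.0, 5.8]
finger_gap: 0.713
gripper_force: 65.1
position: [465.7, 182.2, 15.7]
wrist_force: [-0.2, -0.1, -1.9]
finger_gap: 0.71
gripper_force: 65.2
wrist_force: [-0.1, 0.0, -1.3]
```

Only about 1.5 N, so this one is empty and goes in the tray.

```bash
echo '{"offsets":[[0, 0, 0, -0.6, 0, 0, 0], [0, 0, 0, -0.7, 0, 0, 0], [0, 0, 0, -0.7, 0, 0, 0], [0, -0.4, 0, 0, 0, 0, 0], [0, -0.8, 0, 0, 0, 0, 0], [0, -0.9, 0, 0, 0, 0, 0], [0, -0.9, 0, 0, 0, 0, 0], [0, -0.9, 0, 0, 0, 0, 0], [0, -0.9, 0, 0, 0, 0, 0], [0, -0.9, 0, 0, 0, 0, 0], [0, 0, 0, 0, 0, 0, 0]]}' | python3 shift.py 80|sed -n '2p;4,6p'
python3 to.py 534 -418 120 96.8
```

```text
position: [500.8, -105.8, 116.3]
wrist_force: [0.7, 0.6, -1.3]
finger_gap: 0.707
gripper_force: 86.8
d [-313.9   -2.7   -3. ] rz -0.004 yaw 96.6 q [-0.44  0.07  1.85 -0.    1.22 -0.56] F [ 0.7  0.6 -1.3] tilt [ 0.001 -0.002 -1.   ]
```

In the tool's units: -45 mm is -0.9, -32 mm is -0.64.

```bash
echo '{"offsets":[[0, -0.9, 0, 0, 0, 0, 0], [0, -0.9, 0, 0, 0, 0, 0], [0, -0.9, 0, 0, 0, 0, 0], [0, -0.9, 0, 0, 0, 0, 0], [0, -0.9, 0, 0, 0, 0, 0], [0, -0.9, -0.04, 0, 0, 0, 0], [0, -0.64, 0, 0, 0, 0, 0], [0, -0.24, 0, 0, 0, 0, 0], [0, 0, 0, 0, 0, 0, 0], [0, 0, 0, 0, 0, 0, 0]]}' | python3 shift.py|sed -n '2p;4,6p'
python3 to.py 534 -418 2 96.8; python3 -c "from lids import *
lids()"
```

```text
position: [536.0, -410.8, 115.4]
wrist_force: [0.5, 0.2, -1.2]
finger_gap: 0.711
gripper_force: 86.8
d [ -7.1  -2.8 113.4] rz 0.002 yaw 96.9 q [-0.83  0.48  1.36  0.    1.31 -0.95] F [ 0.5  0.2 -1.2] tilt [-0.001  0.002 -1.   ]
[189, 158, 17, 17, 252] [639.9 211.1  80. ]
[22, 164, 19, 15, 267] [617.6 769.5  80. ]
```

In the tool's units: 40 mm is 0.8, 30 mm is 0.6.

```bash
echo '{"offsets":[[0, -0.14, -0.06, 0.6, 0, 0, 0], [0, 0, 0, 0.8, 0, 0, 0], [0, 0, 0, 0.5, 0, 0, 0], [0, 0, 0, 0.24, 0, 0, 0], [0, 0, 0, 0.1, 0, 0, 0], [0, 0, 0, 0, 0, 0, 0]]}' | python3 shift.py|sed -n '2p;4,5p'
echo '{"offsets":[[0, 0, 0, 0.04, 0, 0, 0], [0, 0, 0, 0, 0, 0, 0]]}' | python3 shift.py|sed -n '2p;4,5p'
echo '{"offsets":[[0, 0, 0, 0.02, 0, 0, 0], [0, 0, 0, 0, 0, 0, 0]]}' | python3 shift.py|sed -n '2p;4,5p'
echo '{"offsets":[[0, 0, 0, 0.02, 0, 0, 0], [0, 0, 0, 0, 0, 0, 0]]}' | python3 shift.py|sed -n '2p;4,5p'
```

```text
position: [534.3, -419.7, 4.7]
wrist_force: [-0.4, 0.1, -1.5]
finger_gap: 0.714
position: [534.6, -420.8, 3.6]
wrist_force: [-1.2, 0.5, -1.4]
finger_gap: 0.715
position: [533.9, -420.3, 1.5]
wrist_force: [0.1, 0.1, -2.1]
finger_gap: 0.71
position: [533.6, -419.9, -0.1]
wrist_force: [-0.0, -0.4, -1.4]
finger_gap: 0.712
```

In the tool's units: 1 mm is 0.02.

```bash

echo '{"offsets":[[0, 0, 0, 0.02, 0, 0, 0], [0, 0, 0, 0, 0, 0, 0]]}' | python3 shift.py|sed -n '2p;4,5p'
echo '{"offsets":[[0, 0, 0, 0.02, 0, 0, 0], [0, 0, 0, 0, 0, 0, 0]]}' | python3 shift.py|sed -n '2p;4,5p'
```

```text
position: [533.6, -419.9, -1.2]
wrist_force: [0.5, 0.3, -0.9]
finger_gap: 0.707
position: [533.8, -420.2, -1.7]
wrist_force: [-0.4, 0.1, 0.6]
finger_gap: 0.71
```

In the tool's units: -45 mm is -0.9, -35 mm is -0.7.

```bash
echo '{"offsets":[[1, 0, 0, 0.01, 0, 0, 0], [1, 0, 0, 0, 0, 0, 0], [1, 0, 0, 0, 0, 0, 0], [1, 0, 0, -0.3, 0, 0, 0], [1, 0, 0, -0.7, 0, 0, 0], [1, 0, 0, -0.9, 0, 0, 0], [1, 0, 0, -0.9, 0, 0, 0], [1, 0.9, 0, 0, 0, 0, 0], [1, 0.9, 0, 0, 0, 0, 0], [1, 0.9, -0.4, 0, 0, 0, 0], [1, 0.6, -0.4, 0, 0, 0, 0], [1, 0, 0, 0, 0, 0, 0]]}' | python3 shift.py |sed -n '2p;4p;5p'
python3 wl.py 474 -205; python3 to.py 474 -205 -8 96.8; python3 -c "from lids import *
lids()"
```

```text
position: [471.5, -256.7, 137.1]
wrist_force: [0.8, 0.6, -0.1]
finger_gap: 0.997
exp px [274. 130.] r 40
[272. 128.  40.] [ 472.9 -204.3   80. ]
d [ 54.    7.1 146.2] rz 0.003 yaw 97.0 q [-0.73  0.12  1.76 -0.    1.27 -0.85] F [-0.5 -0.3 -0.2] tilt [ 0. -0. -1.]
[190, 158, 16, 17, 245] [639.9 210.2  80. ]
[22, 164, 19, 15, 267] [617.6 769.5  80. ]
[386, 194, 18, 18, 288] [ 533.9 -424.5   80. ]
```

In the tool's units: 45 mm is 0.9, 40 mm is 0.8.

```bash
echo '{"offsets":[[1, 0.9, 0.12, 0, 0, 0, 0], [1, 0.18, 0.01, 0, 0, 0, 0], [1, 0, 0, 0.9, 0, 0, 0], [1, 0, 0, 0.8, 0, 0, 0], [1, 0, 0, 0.6, 0, 0, 0], [1, 0, 0, 0.4, 0, 0, 0], [1, 0, 0, 0.18, 0, 0, 0], [1, 0, 0, 0, 0, 0, 0], [1, 0, 0, 0, 0, 0, 0]]}' | python3 shift.py|tail -3; python3 to.py 473.3 -204.7 -8 96.7
echo '{"offsets":[[0, 0, 0, 0, 0, 0, 0], [0, 0, 0, 0, 0, 0, 0], [0, 0, 0, 0, 0, 0, 0], [0, 0, 0, 0, 0, 0, 0], [0, 0, 0, 0, 0, 0, 0]]}' | python3 shift.py 80|sed -n '2p;4,6p'
echo '{"offsets":[[0, 0, 0, -0.1, 0, 0, 0], [0, 0, 0, -0.2, 0, 0, 0], [0, 0, 0, -0.2, 0, 0, 0], [0, 0, 0, 0, 0, 0, 0], [0, 0, 0, 0, 0, 0, 0], [0, 0, 0, 0, 0, 0, 0]]}' | python3 shift.py|sed -n '2p;4,6p'
echo '{"offsets":[[0, 0, 0, 0, 0, 0, 0], [0, 0, 0, 0, 0, 0, 0]]}' | python3 shift.py |grep wrist
```

```text
wrist_force: [0.7, -0.2, 1.0]
finger_gap: 1.0
gripper_force: 0.0
d [ 3.4 -1.9  2.8] rz 0.003 yaw 96.9 q [-0.65  0.27  1.9  -0.    0.97 -0.76] F [ 0.7 -0.2  1. ] tilt [ 0.002 -0.002 -1.   ]
position: [475.2, -207.7, -4.7]
wrist_force: [-2.0, -0.2, 6.1]
finger_gap: 0.711
gripper_force: 87.1
position: [473.9, -206.3, 18.1]
wrist_force: [-0.7, 0.3, -5.6]
finger_gap: 0.709
gripper_force: 87.6
wrist_force: [-0.2, -0.2, -5.2]
```

About 5 N, so full. It goes to the rack's middle slot.

In the tool's units: 40 mm is 0.8, -35 mm is -0.7.

```bash
echo '{"offsets":[[0, 0, 0, -0.6, 0, 0, 0], [0, 0, 0, -0.7, 0, 0, 0], [0, 0, 0, -0.7, 0, 0, 0], [0, 0.4, 0.24, 0, 0, 0, 0], [0, 0.7, 0.48, 0, 0, 0, 0], [0, 0.8, 0.56, 0, 0, 0, 0], [0, 0.8, 0.56, 0, 0, 0, 0], [0, 0.8, 0.56, 0, 0, 0, 0], [0, 0.8, 0.56, 0, 0, 0, 0], [0, 0.8, 0.56, 0, 0, 0, 0], [0, 0, 0, 0, 0, 0, 0], [0, 0, 0, 0, 0, 0, 0]]}' | python3 shift.py|sed -n '2p;4,6p'
python3 to.py 645.5 127 30 96.8
```

```text
position: [618.2, 68.8, 117.7]
wrist_force: [-0.0, -0.1, -4.5]
finger_gap: 0.706
gripper_force: 90.1
d [54.4 34.3 87.6] rz 0.004 yaw 97.0 q [-0.08  0.34  1.53 -0.    1.27 -0.21] F [-0.  -0.1 -4.5] tilt [-0.001 -0.    -1.   ]
```

In the tool's units: 30 mm is 0.6, 20 mm is 0.4.

```bash
echo '{"offsets":[[0, 0.6, 0.4, 0, 0, 0, 0], [0, 0.36, 0.24, 0, 0, 0, 0], [0, 0.12, 0.046, 0, 0, 0, 0], [0, 0, 0, 0, 0, 0, 0], [0, 0, 0, 0.6, 0, 0, 0], [0, 0, 0, 0.6, 0, 0, 0], [0, 0, 0, 0.36, 0, 0, 0], [0, 0, 0, 0.16, 0, 0, 0], [0, 0, 0, 0, 0, 0, 0], [0, 0, 0, 0, 0, 0, 0]]}' | python3 shift.py|sed -n '2p;4,6p'
python3 to.py 645.5 127 22 96.8
```

```text
position: [646.9, 124.6, 33.9]
wrist_force: [-0.0, -0.6, -3.7]
finger_gap: 0.708
gripper_force: 90.4
d [ 2.5 -1.2 11.9] rz 0.001 yaw 96.8 q [ 0.01  0.52  1.47 -0.    1.15 -0.11] F [-0.  -0.6 -3.7] tilt [ 0.002 -0.    -1.   ]
```

In the tool's units: 5 mm is 0.1, 3 mm is 0.06.

```bash
echo '{"offsets":[[0, 0.04, -0.02, 0.1, 0, 0, 0], [0, 0, 0, 0.06, 0, 0, 0], [0, 0, 0, 0.02, 0, 0, 0], [0, 0, 0, 0, 0, 0, 0]]}' | python3 shift.py|sed -n '2p;4,5p'
echo '{"offsets":[[0, 0, 0, 0.02, 0, 0, 0], [0, 0, 0, 0, 0, 0, 0]]}' | python3 shift.py|sed -n '2p;4,5p'
echo '{"offsets":[[0, 0, 0, 0.02, 0, 0, 0], [0, 0, 0, 0, 0, 0, 0]]}' | python3 shift.py|sed -n '2p;4,5p'
```

```text
position: [644.6, 127.3, 23.4]
wrist_force: [0.1, 0.6, -5.0]
finger_gap: 0.709
position: [644.9, 127.2, 22.5]
wrist_force: [-0.4, 0.2, -4.9]
finger_gap: 0.71
position: [644.8, 127.2, 21.4]
wrist_force: [-1.0, 0.2, -5.5]
finger_gap: 0.709
```

The rows are not in the units I measure in: shifts go in shares of 50 mm and turns go in shares of pi rad. I convert before sending: 1 mm is 0.02.

```bash
echo '{"offsets":[[0, 0, 0, 0.02, 0, 0, 0], [0, 0, 0, 0, 0, 0, 0]]}' | python3 shift.py|sed -n '2p;4,5p'
echo '{"offsets":[[0, 0, 0, 0.02, 0, 0, 0], [0, 0, 0, 0, 0, 0, 0]]}' | python3 shift.py|sed -n '2p;4,5p'
```

```text
position: [644.9, 127.3, 21.3]
wrist_force: [-3.8, 0.7, 2.1]
finger_gap: 0.706
position: [644.9, 127.3, 21.3]
wrist_force: [-7.2, 0.7, 7.9]
finger_gap: 0.711
```

Down on the board. Release, lift, back away and look.

In the tool's units: -45 mm is -0.9, -40 mm is -0.8.

```bash
echo '{"offsets":[[1, 0, 0, -0.02, 0, 0, 0], [1, 0, 0, 0, 0, 0, 0], [1, 0, 0, 0, 0, 0, 0], [1, 0, 0, -0.3, 0, 0, 0], [1, 0, 0, -0.7, 0, 0, 0], [1, 0, 0, -0.9, 0, 0, 0], [1, 0, 0, -0.9, 0, 0, 0], [1, -0.6, -0.9, 0, 0, 0, 0], [1, -0.6, -0.9, 0, 0, 0, 0], [1, -0.8, -0.9, 0, 0, 0, 0], [1, -0.9, -0.9, 0, 0, 0, 0], [1, 0, -0.9, 0, 0, 0, 0]]}' | python3 shift.py |sed -n '2p;4p;5p'
echo '{"offsets":[[1, -0.8, -0.6, 0, 0, 0, 0], [1, -0.8, -0.6, 0, 0, 0, 0], [1, -0.8, -0.2, 0, 0, 0, 0], [1, -0.8, -0.2, 0, 0, 0, 0], [1, -0.8, -0.2, 0, 0, 0, 0], [1, 0, 0, 0, 0, 0, 0], [1, 0, 0, 0, 0, 0, 0]]}' | python3 shift.py |sed -n '1,2p'
python3 -c "
from lids import *
t=snap('top','tf.png');lids(t);s=snap('scene')
o=np.vstack([cv2.resize(t[125:265,120:420,::-1],(640,299)),cv2.resize(s[130:310,40:400,::-1],(600,300)).copy() if 0 else cv2.resize(s[130:310,55:440,::-1],(640,299))])
cv2.imwrite('pics/final.png',o)"
```

```text
position: [460.2, -23.3, 162.1]
wrist_force: [-1.3, -0.7, 1.0]
finger_gap: 1.001
clock: 52.25
position: [394.8, -229.9, 161.3]
[214, 156, 17, 17, 253] [648.2 131.8  80. ]
[189, 158, 17, 17, 253] [640.  211.2  80. ]
[22, 164, 19, 15, 266] [617.7 769.5  80. ]
[386, 194, 18, 18, 296] [ 534.9 -423.7   80. ]
```

View pics/final.png

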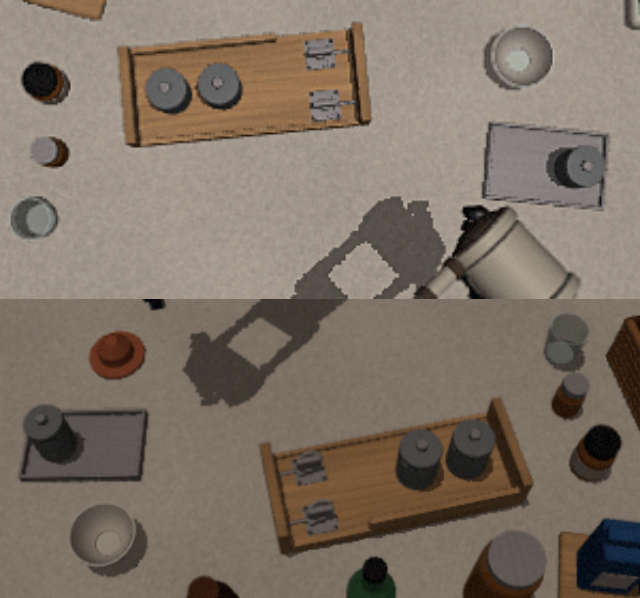

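The final view shows the panel tight, both cams turned, two full canisters upright on the rack and the empty one upright in the tray. The bystanders are where they were.

```bash
python3 -c "
from workcell import ctrl, viewer, sensors
print(ctrl.finish_job())"
```

```text
the job is handed in; nothing more can be done
None
```

I handed the job in: the panel is drawn tight with both cams turned to their stops, the two full canisters stand upright on the rack, and the one empty canister stands upright in the tray. The judge's result was not shown.

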